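Square up slide blocks in the fence corner

TASK

Take the stray black lens off the dark alignment board and stand it flat on the bench, and slide each aluminium slide block forward from under the lip of the grey hood until it is clear, lift it over to the board and set it down with the glass upwards. Push all the blocks square and flush into the fence corner as one unbroken row: side by side without gaps, each with one end tight against the long back fence and the first with its long side tight against the short side fence. Slide the end stop along until it rests against the last block, and leave the other things where they are.

Things in the scene. Friction and masses are not known exactly. Their poses are not given: they have to be found in the camera images.
- slide_block_a: A plain aluminium block 90 (own x) x 30 (own y) x 24 (own z) mm, 0.2 kg nominal, with a glass slide let into its top. Origin at the centre of its underside. All blocks are alike and both ends are equivalent. At the start it stands in one of the three bays of the hood, its rear 50 mm or so under the hood and its front 40 mm or so sticking out. Absent (None) in some runs.
- slide_block_b: A plain aluminium block 90 (own x) x 30 (own y) x 24 (own z) mm, 0.2 kg nominal, with a glass slide let into its top. Origin at the centre of its underside. All blocks are alike and both ends are equivalent. At the start it stands in one of the three bays of the hood, its rear 50 mm or so under the hood and its front 40 mm or so sticking out. Absent (None) in some runs.
- slide_block_c: A plain aluminium block 90 (own x) x 30 (own y) x 24 (own z) mm, 0.2 kg nominal, with a glass slide let into its top. Origin at the centre of its underside. All blocks are alike and both ends are equivalent. At the start it stands in one of the three bays of the hood, its rear 50 mm or so under the hood and its front 40 mm or so sticking out. Absent (None) in some runs.
- hood: Low grey hood fixed to the bench, 70 (own x) x 186 (own y) x 35 mm high. Origin at the centre of its underside, own x points to its closed back; its front is open, the front lip lies at own x = -35 mm and leaves 30 mm of height beneath it. Three bays centred at own y = -60, 0 and +60 mm, each 42 mm wide between solid walls whose front ends lie 8 mm behind the lip; inside, the back wall is at own x = +25 mm. No floor: blocks stand on the bench and come free along own -x.
- board: Dark alignment board fixed to the bench, 123 x 216 mm, base 6 mm thick. Origin under it; own x points to the back fence, own y to the side fence. Base spans own x -65..+58, own y -109..+107 mm. The back fence (12 mm thick) has its inner face at own x = +45 mm, the side fence (12 mm thick, own x -45..+57) its inner face at own y = +95 mm; both fences rise to 26 mm above the bench. The front side and the side of the end stop are open.
- corner (a point): The inner fence corner, at the level of the board's upper face (6 mm above the bench); axes as the board's. The free place for blocks is towards own -x and own -y. A block home in the corner has its centre at x = -45, y = -15 mm here, the next one at y = -45, a third at y = -75.
- end_stop (a joint): Sliding end stop, a 20 mm wide aluminium block that runs along the back fence, from 7.5 to 33.5 mm above the bench. Value: clear length in metres between the side fence and the stop's working face; it is pushed towards the side fence (own +y of the board) to lessen it. Starts at 0.165 to 0.18 (limit 0.18), moves with about 2 N and stays where it is left. Its face spans own x -27..+43 mm of the board.
- stop_grip (a point): Centre of the top of the black upright fin on the end stop, 59 mm above the bench. The fin is 44 mm long (board x), 12 mm thick (board y) and rises 25 mm above the stop; it can be pinched from above across its thickness. The fin's centre is 10 mm behind the stop's working face.
- petri_dish: Bystander: white round dish, 59 mm across, 15 mm high. Leave it.
- ball_pen: Bystander: black pen, 145 mm long. Leave it.
- spare_lens: Black round lens, 47 mm across, 19 mm high, can be gripped round its rim. Origin at the centre of its underside, own z up. It starts lying on the board (z = 6 mm) and belongs on the bare bench (z = 0).
- lens_cap: Bystander: black round cap, 43 mm across, 13 mm high. Leave it.
Things that resemble listed ones, but are neither listed nor needed, are in the scene too. Leave any pink or yellow look-alike of the spare_lens alone.

How it is judged:
At the end, for the whole second after the job is handed in: Blocks rest glass up on the board, ends within 2 mm of the back fence, square within 0.03 rad, in one row from the side fence with no empty place (first block within 2 mm, second 3, third 4 mm), and the end stop within 3 mm of the end of a tight row, 1 mm more per block; lens flat on the bench (x of slide_block_a in the frame of corner between -0.047 and -0.043 m and z of slide_block_a in the frame of corner between -0.002 and 0.002 m and angle between the x axis of each of slide_block_a, slide_block_b, slide_block_c and the x axis of corner, either way round below 0.03 rad and angle between each of slide_block_a, slide_block_b, slide_block_c, spare_lens's own z axis and vertical below 0.05 rad and linear speed of each of slide_block_a, slide_block_b, slide_block_c, spare_lens below 0.01 m/s and (y of slide_block_a in the frame of corner between -0.017 and -0.013 m or (y of slide_block_a in the frame of corner between -0.048 and -0.043 m and (y of slide_block_b in the frame of corner between -0.017 and -0.013 m or y of slide_block_c in the frame of corner between -0.017 and -0.013 m)) or (y of slide_block_a in the frame of corner between -0.079 and -0.073 m and (y of slide_block_b in the frame of corner between -0.048 and -0.043 m or y of slide_block_c in the frame of corner between -0.048 and -0.043 m))) and x of slide_block_b in the frame of corner between -0.047 and -0.043 m and z of slide_block_b in the frame of corner between -0.002 and 0.002 m and (y of slide_block_b in the frame of corner between -0.017 and -0.013 m or (y of slide_block_b in the frame of corner between -0.048 and -0.043 m and (y of slide_block_a in the frame of corner between -0.017 and -0.013 m or y of slide_block_c in the frame of corner between -0.017 and -0.013 m)) or (y of slide_block_b in the frame of corner between -0.079 and -0.073 m and (y of slide_block_a in the frame of corner between -0.048 and -0.043 m or y of slide_block_c in the frame of corner between -0.048 and -0.043 m))) and x of slide_block_c in the frame of corner between -0.047 and -0.043 m and z of slide_block_c in the frame of corner between -0.002 and 0.002 m and (y of slide_block_c in the frame of corner between -0.017 and -0.013 m or (y of slide_block_c in the frame of corner between -0.048 and -0.043 m and (y of slide_block_a in the frame of corner between -0.017 and -0.013 m or y of slide_block_b in the frame of corner between -0.017 and -0.013 m)) or (y of slide_block_c in the frame of corner between -0.079 and -0.073 m and (y of slide_block_a in the frame of corner between -0.048 and -0.043 m or y of slide_block_b in the frame of corner between -0.048 and -0.043 m))) and (((y of slide_block_a in the frame of corner between -0.017 and -0.013 m or y of slide_block_b in the frame of corner between -0.017 and -0.013 m or y of slide_block_c in the frame of corner between -0.017 and -0.013 m) and value of joint end_stop between 0.028 and 0.033 m) or ((y of slide_block_a in the frame of corner between -0.048 and -0.043 m or y of slide_block_b in the frame of corner between -0.048 and -0.043 m or y of slide_block_c in the frame of corner between -0.048 and -0.043 m) and value of joint end_stop between 0.058 and 0.064 m) or ((y of slide_block_a in the frame of corner between -0.079 and -0.073 m or y of slide_block_b in the frame of corner between -0.079 and -0.073 m or y of slide_block_c in the frame of corner between -0.079 and -0.073 m) and value of joint end_stop between 0.088 and 0.095 m)) and height (world z) of spare_lens below 0.002 m and velocity of joint end_stop between -0.01 and 0.01 m/s); the robot touches nothing.
It fails at once if a bystander (dish, pen or cap) was moved more than 3 cm (distance of any of petri_dish, ball_pen, lens_cap from where it was at the start of the episode above 0.03 m).
Of slide_block_a, slide_block_b, slide_block_c only 2 to 3 are there at a start; the rules pass over those that are not, and their reading is None.
At some moment in a run one of slide_block_a, slide_block_b, slide_block_c may be knocked a few centimetres aside while the robot is not near it.
Once in a run the grip may slacken for a moment while it holds something.
It also fails if it takes over 210 s, if anything falls off the work surface, if the arm or the gripper's body presses on something with over 40 N, if the wrist force passes 120 N, or if a joint passes its speed limit or range.

ROBOT

A 6-joint arm with a two-finger parallel gripper is mounted at the origin on a cart in front of the work surface, level with it; the furniture and walls round the work are solid. World frame = base frame: x ahead of the robot, y to its left, z up, the work surface at z = 0. Lengths are in m, angles in rad, forces in N, time in s.
With the tool pointing down it reaches from about 0.35 to 0.975 m from the base axis. Payload 7.1 kg.
Tool frame: the origin (TCP) lies midway between the tips of the shut fingers; the grasp point (between the pads) lies 19 mm behind it; x points along the fingers, z is the direction in which the jaws open and shut, and the axes are right-handed (so a half turn about x gives the same grasp; the last joint's range is limited). The gripper opens to 88 mm and grips with 3 to 60 N. Pads are 20 mm wide; open, the fingers measure 115 mm over their backs; the gripper's body (75 mm by 178 mm) begins 61 mm behind the grasp point.
Start: joints at [1.114, 0.423, 1.63, -0, 1.089, -0.019], TCP at [0.265, 0.566, 0.223] pointing down, gripper open.
Joint ranges: [-3, 3], [-0.9, 2.11], [0.09, 2.58], [-1.31, 4.45], [0.11, 2.69], [-2.54, 2.54]. Speed limits (rad/s): [2.39, 2.39, 3.01, 3.14, 3.14, 3.14].

INTERFACE

Orientations are given as a rotation vector (axis times angle).
In Python, from cell import monitor, vision, ticket, finder gives the robot as it stands.
- The arm moves only by the tool arm_command, never from a script. Its argument "series" is text: rows parted by semicolons, each of 7 numbers parted by spaces: the closure in counts, from 0 (fully open) to 255 (shut), then the shift along the tool's x, y, z in m, then the turn, a rotation vector about the tool's x, y, z in rad. A call has 1 to 20 rows; each row is the pose to reach, as a shift and turn from the pose commanded when the call began, along the tool's axes at that moment; what a row does not reach only later rows make up. A row lasts 1/8 s, in which the tool goes at most 62.5 mm and 10.7 degrees, less where a joint would pass 70% of its speed; a pose out of reach is approached as far as the arm can. A call with a gripper value outside its range is refused whole. The fingers move at their own pace and stop on an object; "newtons" is the grip in N (left out, the last holds). Time passes only in rows, so rows that repeat a pose let the fingers close. It gives the time, the measured TCP pose, the force and the opening at its end, in the units of the state.
- monitor.sense(): the state, without advancing time (a new reading comes with each control period).
- vision.camera(name): name is "side" or "top" or "wrist"; returns the picture (400x640x3 uint8, red, green, blue); there is no depth.
- vision.camera_params(name): a dict with "intrinsics" (3x3 intrinsics, pixels), "view" (4x4, takes a point from world to camera coordinates); the wrist camera has in their place "mount" (4x4, takes a point from camera to tool coordinates, whose origin is the TCP and whose axes are the tool frame's). Camera axes: x right, y up, looking along -z (the intrinsics and any distortion apply to the point x, -y, -z); pixel columns grow to the right and rows downward; lengths in m; the calibration is good to about 2 mm. The wrist camera is an equidistant fisheye: a pixel r from the principal point sees the ray r / f radians off the axis. A picture is of the moment at which its call begins: read the wrist's pose just before it. camera_params takes no time and is no camera call.
- ticket.job_done(): hands the job in, once; it reports no verdict.
Trained networks look in the newest picture that a camera, given by its name, has taken for a name from the list of things; names that differ only in an ending like _2 or _b are one class to them, and where a whole thing is asked for, a point or a joint stands for the part that bears it (a point fixed in the world has none). Each returns a list of dicts, best first, with "p" (0 to 1); they miss things now and then, are a little off and sometimes report something else, mostly with a low value. They report only what shows in the picture. A call takes as long as a camera call. They do not tell look-alikes from the thing itself.
- finder.search_frame(camera, thing): "location" ([x, y, z] in m, in world coordinates, good to about 4 mm: the middle of the surface that is visible of it).
The state is a dict: "time_s": time; "joints": joint angles; "joint_velocities": joint speeds; "effort": joint torques, N m; "eef_pos": TCP position; "orientation": TCP orientation; "wrist_force": force on the tool from outside, world axes, zero at the start; "torque": the same for the moment, N m; "gripper_width": opening from 0.0 (shut) to 1.0 (fully open).
Only numpy, scipy, OpenCV 4.12 (cv2) and the standard library are available. Lean on these libraries where they do the work, as an engineer would, in place of code of your own. Each camera call takes 0.05 s, during which the arm holds its last target.

## Working session

There is one attempt and no reset: what is moved stays moved. The work goes in short steps, Python scripts to look and compute and a tool call to move; the robot and the scene stay as the last step left them, time stands still between calls to the robot, and variables do not carry over. Pictures are saved under pics/ and viewed, and the job is handed in when it is done.

Besides the shell and the picture viewer there is one more tool, called as a command line: name --argument value ..., lists and objects as JSON in quotes. arm_command: Moves the arm, as the interface text tells. Its arguments: {"type":"object","properties":{"series":{"type":"string"},"newtons":{"type":"number"}},"required":["series"]}

```bash
ls; mkdir -p pics
python3 - <<'E'
from cell import monitor, vision, ticket, finder
import cv2
s=monitor.sense();print(s)
for n in ("top","side","wrist"):
    im=vision.camera(n);cv2.imwrite(f"pics/{n}0.png",im[:,:,::-1])
    p=vision.camera_params(n);print(n,p)
    for t in ("slide_block_a","hood","board","end_stop","petri_dish","ball_pen","spare_lens","lens_cap"):
        r=finder.search_frame(n,t)
        print(t,[(round(d['p'],2),[round(float(v),3) for v in d['location']]) for d in r][:5])
print(monitor.sense()['time_s'])
E
```

```text
pics
{'time_s': 0.0, 'joints': array([ 1.11399318e+00,  4.23821595e-01,  1.63067346e+00,  1.85387073e-05,
        1.08858699e+00, -1.89982827e-02]), 'joint_velocities': array([-0.00014349, -0.00104181, -0.00059598,  0.00093142,  0.00162806,
        0.00043123]), 'effort': array([ 9.17505058e-04, -5.44641423e+01, -2.73673135e+01,  6.43944880e-02,
        2.28146079e-02, -1.36097278e-04]), 'eef_pos': array([0.26470149, 0.56557822, 0.22192021]), 'orientation': array([-0.88174088,  1.38638889,  0.880491  ]), 'wrist_force': array([ 0.4351948 , -0.37523743, -0.16476705]), 'torque': array([0.03863213, 0.0634602 , 0.00358794]), 'gripper_width': 0.9936586201435877}
top {'intrinsics': array([[411.91791401,   0.        , 321.7343787 ],
       [  0.        , 411.91791401, 202.99517314],
       [  0.        ,   0.        ,   1.        ]]), 'view': array([[-2.11242162e-02, -9.99776386e-01, -9.72542351e-04,
         1.33501664e-01],
       [ 9.73953664e-01, -2.07982501e-02,  2.25791262e-01,
        -5.19917870e-01],
       [-2.25760999e-01,  3.82245224e-03,  9.74175221e-01,
        -1.12352695e+00]
[... 1552 characters left out ...]
  0.        , 316.86644921],
       [  0.        , 309.70691629, 196.59681135],
       [  0.        ,   0.        ,   1.        ]]), 'mount': array([[ 4.78455443e-04,  2.55615385e-01, -9.66778437e-01,
        -1.61430858e-01],
       [ 9.45976657e-05,  9.66778532e-01,  2.55615457e-01,
         6.98960432e-02],
       [ 9.99999881e-01, -2.13755590e-04,  4.38379832e-04,
        -3.67119275e-04],
       [ 0.00000000e+00,  0.00000000e+00,  0.00000000e+00,
         1.00000000e+00]])}
slide_block_a [(0.82, [0.469, 0.417, 0.023])]
hood [(0.72, [0.49, 0.472, 0.023])]
board []
end_stop [(0.61, [0.49, 0.474, 0.018])]
petri_dish []
ball_pen []
spare_lens [(0.64, [0.264, 0.329, 0.017])]
lens_cap []
1.35
```

View pics/top0.png

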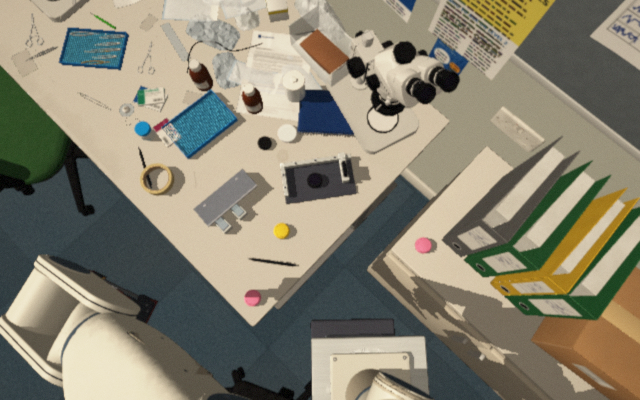

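View pics/side0.png

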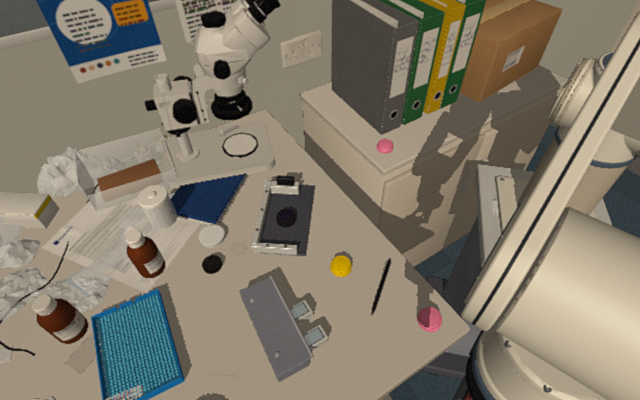

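View pics/wrist0.png

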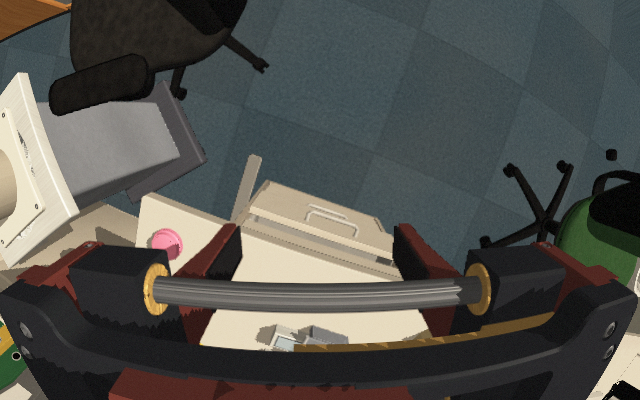

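The top view shows the hood at (225,200) with two blocks sticking out, at (239,211) and (222,225), and the board at (318,180).

Possible matches for the lens are: black on the board (316,181), the black cap (265,143), yellow (281,231), pink (252,298) and pink on the side table (423,245). By the description it is the black one on the board. I'll check that in close crops.

```bash
cat > h.py <<'E'
import numpy as np, cv2
from cell import monitor, vision, ticket, finder
from scipy.spatial.transform import Rotation as R
P={n:vision.camera_params(n) for n in("top","side","wrist")}
def proj(n,p):
    p=np.atleast_2d(p);v=P[n]['view'];c=p@v[:3,:3].T+v[:3,3]
    K=P[n]['intrinsics'];return np.c_[K[0,0]*c[:,0]/-c[:,2]+K[0,2],K[1,1]*-c[:,1]/-c[:,2]+K[1,2]]
def unproj(n,px,z):
    px=np.atleast_2d(px).astype(float);K=P[n]['intrinsics'];v=P[n]['view']
    d=np.c_[(px[:,0]-K[0,2])/K[0,0],-(px[:,1]-K[1,2])/K[1,1],-np.ones(len(px))]@v[:3,:3]
    o=-v[:3,:3].T@v[:3,3];return o+d*((z-o[2])/d[:,2])[:,None]
def projw(p,s):
    p=np.atleast_2d(p);m=P['wrist']['mount'];Rt=R.from_rotvec(s['orientation']).as_matrix()
    t=(p-s['eef_pos'])@Rt;c=(t-m[:3,3])@m[:3,:3]
    x,y,z=c[:,0],-c[:,1],-c[:,2];r=np.hypot(x,y);th=np.arctan2(r,z);K=P['wrist']['intrinsics']
    return np.c_[K[0,0]*th*x/r+K[0,2],K[1,1]*th*y/r+K[1,2]]
def unprojw(px,s,z):
    px=np.atleast_2d(px).astype(float);m=P['wrist']['mount'];K=P['wrist']['intrinsics'];Rt=R.from_rotvec(s['orientation']).as_matrix()
    u=(px[:,0]-K[0,2])/K[0,0];v=(px[:,1]-K[1,2])/K[1,1];th=np.hypot(u,v)+1e-12
    d=np.c_[np.sin(th)*u/th,-np.sin(th)*v/th,-np.cos(th)]@m[:3,:3].T@Rt.T
    o=s['eef_pos']+Rt@m[:3,3];return o+d*((z-o[2])/d[:,2])[:,None]
def crop(im,x0,y0,x1,y1,k,name,draw=[]):
    a=cv2.resize(im[y0:y1,x0:x1,::-1],None,fx=k,fy=k,interpolation=cv2.INTER_CUBIC)
    for pts in draw:
        q=np.round((np.array(pts)-[x0,y0]+.5)*k*16).astype(int)
        cv2.polylines(a,[q],True,(0,255,0),1,cv2.LINE_AA,4)
    cv2.imwrite("pics/"+name,a)
E
python3 - <<'E'
from h import *
t=cv2.imread("pics/top0.png")[:,:,::-1];s=cv2.imread("pics/side0.png")[:,:,::-1]
crop(t,180,130,370,260,4,"t1.png");crop(s,230,165,340,265,5,"s1.png");crop(s,230,260,340,390,4,"s2.png")
E
```

```text
(no output)
```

View pics/t1.png

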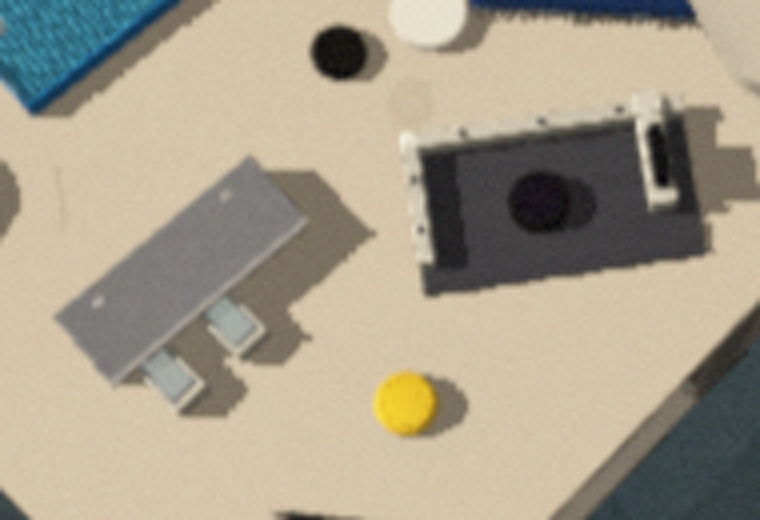

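View pics/s1.png

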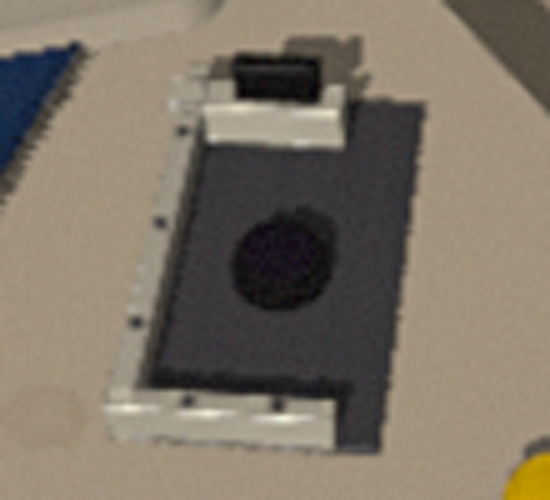

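View pics/s2.png

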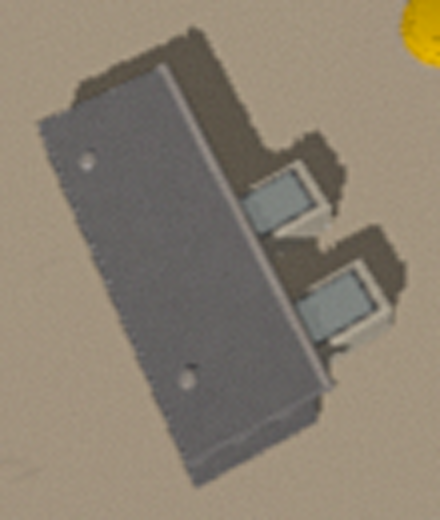

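```bash
cat >> h.py <<'E'
from scipy.optimize import least_squares
def fit(obs,g):
    # obs: list of (cam, px, modelpoint mm)
    def w(q,m):
        c,s=np.cos(q[2]),np.sin(q[2]);m=np.array(m)/1000.
        return [q[0]+c*m[0]-s*m[1],q[1]+s*m[0]+c*m[1],m[2]]
    f=lambda q:np.concatenate([proj(n,w(q,m))[0]-px for n,px,m in obs])
    r=least_squares(f,g,loss='soft_l1');return r.x,f(r.x).reshape(-1,2)
E
python3 - <<'E'
from h import *
T=lambda x,y:("top",(180+x/4-.5,130+y/4-.5));S1=lambda x,y:("side",(230+x/5-.5,165+y/5-.5));S2=lambda x,y:("side",(230+x/4-.5,260+y/4-.5))
b=[(*T(427,295),(-65,107,6)),(*T(707,252),(-65,-109,6)),(*T(405,137),(57,107,26)),(*T(433,262),(-45,95,26)),
(*S1(380,452),(-65,107,6)),(*S1(425,103),(-65,-109,6)),(*S1(108,405),(57,107,26)),(*S1(335,403),(-45,95,26))]
q,r=fit(b,[.63,.13,0]);print("board",q.round(4));print(r.round(1))
hh=[(*T(250,155),(35,-93,35)),(*T(305,218),(-35,-93,35)),(*T(113,383),(-35,93,35)),(*T(57,317),(35,93,35)),
(*S2(38,122),(35,-93,35)),(*S2(165,65),(-35,-93,35)),(*S2(330,387),(-35,93,35)),(*S2(192,460),(35,93,35))]
q2,r=fit(hh,[.55,.41,.7]);print("hood",q2.round(4));print(r.round(1))
# blocks: far front corners in hood frame z=24
c,s=np.cos(q2[2]),np.sin(q2[2])
for n,pts in(("top",[(179,411),(204,380),(240,355),(264,328)]),):
  for p in pts:
    w=unproj(n,T(*p)[1],.024)[0];d=w[:2]-q2[:2];print(w.round(4),(c*d[0]+s*d[1]).round(4),(-s*d[0]+c*d[1]).round(4))
for p in [(393,312),(357,262),(330,208),(297,160)]:
    w=unproj("side",S2(*p)[1],.024)[0];d=w[:2]-q2[:2];print(w.round(4),(c*d[0]+s*d[1]).round(4),(-s*d[0]+c*d[1]).round(4))
print(unproj("top",T(540,203)[1],.025),unproj("side",S1(282,262)[1],.025))
# endstop: front face? fin
print(unproj("top",T(655,165)[1],.059),unproj("side",S1(277,62)[1],.059))
E
```

```text
board [0.615  0.1317 0.1303]
[[-0.2 -0. ]
 [ 0.7  0.2]
 [-0.5 -0.9]
 [ 0.9 -0.4]
 [ 0.3  0.1]
 [ 0.3  0.1]
 [-0.5  0.9]
 [ 0.5 -0.2]]
hood [0.5553 0.4048 0.7121]
[[ 0.5 -0.8]
 [ 1.7  0.2]
 [ 0.5  0.4]
 [-0.4 -0.6]
 [-0.2  0.4]
 [ 0.1 -0.1]
 [ 1.  -0.2]
 [-0.5  1.3]]
[0.4495 0.4081 0.024 ] -0.0779 0.0716
[0.472  0.3905 0.024 ] -0.0724 0.0436
[0.4901 0.3646 0.024 ] -0.0756 0.0122
[0.5099 0.3475 0.024 ] -0.0718 -0.0138
[0.45   0.4096 0.024 ] -0.0766 0.0724
[0.4715 0.3894 0.024 ] -0.0734 0.0431
[0.4903 0.3654 0.024 ] -0.0749 0.0126
[0.5122 0.344  0.024 ] -0.0723 -0.0179
[[0.60104816 0.14249052 0.025     ]] [[0.60407495 0.14730044 0.025     ]]
[[0.61825408 0.05743514 0.059     ]] [[0.63069144 0.05162606 0.059     ]]
```

```bash
cat >> h.py <<'E'
BQ=np.array([.615,.1317,.1303]);HQ=np.array([.5553,.4048,.7121])
def fr(q,x,y):
    c,s=np.cos(q[2]),np.sin(q[2]);return np.array([q[0]+c*x-s*y,q[1]+s*x+c*y])
def inv(q,p):
    c,s=np.cos(q[2]),np.sin(q[2]);d=np.array(p[:2])-q[:2];return np.array([c*d[0]+s*d[1],-s*d[0]+c*d[1]])
def yaw_jaw(s): # angle of tool z in world
    Rt=R.from_rotvec(s['orientation']).as_matrix();return np.arctan2(Rt[1,2],Rt[0,2])
def plan(targets,jaw=None):
    """targets: list of xyz; jaw: world angle of jaw axis (mod pi)"""
    s=monitor.sense();R0=R.from_rotvec(s['orientation']);m=R0.as_matrix()
    a=yaw_jaw(s)
    if jaw is None: d=0;a2=a
    else:
        d=(jaw-a+np.pi/2)%np.pi-np.pi/2;a2=a+d
    Z=np.array([np.cos(a2),np.sin(a2),0]);X=np.array([0,0,-1.]);Y=np.cross(Z,X)
    rv=(R0.inv()*R.from_matrix(np.c_[X,Y,Z])).as_rotvec()
    print('t',round(s['time_s'],2),'at',s['eef_pos'].round(4),'jaw',round(a,3),'j6',s['joints'][5].round(2),'F',s['wrist_force'].round(1),'w',round(s['gripper_width']*88,1),'turn',rv.round(3),'rows',max(1,int(np.ceil(abs(d)/.18))))
    for p in targets:
        sh=m.T@(np.array(p)-s['eef_pos']);print(np.round(p,4),'->',sh.round(4),'rows',np.ceil(np.linalg.norm(sh)/.06))
E
python3 - <<'E'
from h import *
L=[.6025,.145]
print(inv(BQ,L),proj("top",[[.645,.287,0],[.5,.16,0]]))
plan([[*L,.2],[*L,.06],[*L,.012]],np.pi/2+.13)
E
```

```text
[-0.01066595  0.0148114 ] [[267.46606102 169.75929224]
 [309.39324397 215.08434724]]
t 1.35 at [0.2649 0.5661 0.2227] jaw 1.133 j6 -0.02 F [-0.1  0.6 -0.4] w 88.2 turn [-0.568  0.     0.   ] rows 4
[0.6025 0.145  0.2   ] -> [ 0.0227 -0.4842 -0.2382] rows 10.0
[0.6025 0.145  0.06  ] -> [ 0.1627 -0.4842 -0.2383] rows 10.0
[0.6025 0.145  0.012 ] -> [ 0.2107 -0.4842 -0.2383] rows 10.0
```

arm_command --series "0 0.0227 -0.4842 -0.2382 -0.568 0 0;0 0.0227 -0.4842 -0.2382 -0.568 0 0;0 0.0227 -0.4842 -0.2382 -0.568 0 0;0 0.0227 -0.4842 -0.2382 -0.568 0 0;0 0.0227 -0.4842 -0.2382 -0.568 0 0;0 0.0227 -0.4842 -0.2382 -0.568 0 0;0 0.0227 -0.4842 -0.2382 -0.568 0 0;0 0.0227 -0.4842 -0.2382 -0.568 0 0;0 0.0227 -0.4842 -0.2382 -0.568 0 0;0 0.0227 -0.4842 -0.2382 -0.568 0 0;0 0.0227 -0.4842 -0.2382 -0.568 0 0;0 0.0227 -0.4842 -0.2382 -0.568 0 0;0 0.0227 -0.4842 -0.2382 -0.568 0 0" --newtons 15

```text
time_s: 2.98
eef_pos: [0.6019, 0.1461, 0.2002]
orientation: [-1.306, 1.144, 1.306]
wrist_force: [0.2, 0.5, -0.5]
gripper_width: 0.999
```

```bash
python3 - <<'E'
from h import *
s=monitor.sense();im=vision.camera("wrist");cv2.imwrite("pics/w1.png",im[:,:,::-1])
L=[.6025,.145]
for z in(.0):print(projw([[*L,.025]],s))if 0 else None
E
python3 - <<'E'
from h import *
s=monitor.sense();im=vision.camera("wrist")
pts=lambda z,*xy:projw([[*fr(BQ,x/1000,y/1000),z] for x,y in xy],s)
th=np.linspace(0,6.28,20)
d=[pts(.006,(-65,107),(-65,-109),(58,-109),(58,107)),pts(.026,(45,95),(-45,95),(-45,107),(57,107),(57,-109),(45,-109)),projw(np.c_[.6025+.0235*np.cos(th),.145+.0235*np.sin(th),0*th+.025],s)]
crop(im,0,0,640,400,1,"w1o.png",d)
L=[.6025,.145];plan([[*L,.06],[*L,.009]],np.pi/2+.13)
E
```

```text
t 3.08 at [0.6021 0.1459 0.2002] jaw 1.702 j6 -1.48 F [-0.4 -0.3  0.4] w 87.6 turn [0.001 0.    0.   ] rows 1
[0.6025 0.145  0.06  ] -> [ 0.1402 -0.0002 -0.0009] rows 3.0
[0.6025 0.145  0.009 ] -> [ 0.1912 -0.0002 -0.0009] rows 4.0Traceback (most recent call last):
  File "<stdin>", line 4, in <module>
TypeError: 'float' object is not iterable
```

View pics/w1o.png

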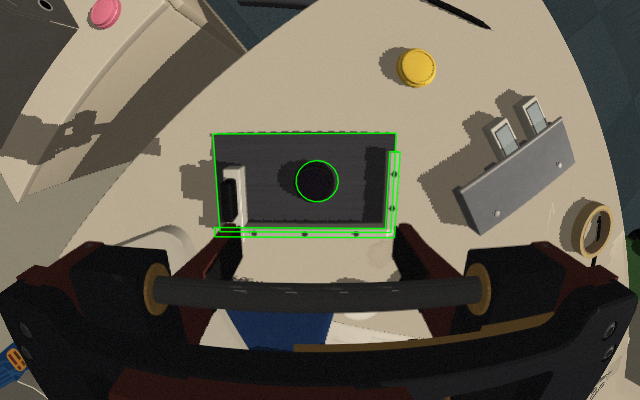

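The wrist overlay of the board and lens model matches the picture within about 1 px. The lens at (317,181) is the black one on the board.

arm_command --series "0 0.06 0 -0.001 0 0 0;0 0.12 0 -0.001 0 0 0;0 0.17 0 -0.001 0 0 0;0 0.191 0 -0.001 0 0 0;0 0.191 0 -0.001 0 0 0;255 0.191 0 -0.001 0 0 0;255 0.191 0 -0.001 0 0 0;255 0.191 0 -0.001 0 0 0;255 0.191 0 -0.001 0 0 0;255 0.191 0 -0.001 0 0 0;255 0.191 0 -0.001 0 0 0;255 0.191 0 -0.001 0 0 0;255 0.191 0 -0.001 0 0 0" --newtons 20

```text
time_s: 4.7
eef_pos: [0.6027, 0.144, 0.0092]
orientation: [-1.305, 1.145, 1.304]
wrist_force: [-0.0, -1.3, 5.3]
gripper_width: 0.529
```

Run:
```python
from h import *
plan([[.602,.145,.06],[.645,.287,.06],[.645,.287,.0035]])
```

```text
t 4.7 at [0.6027 0.144  0.0092] jaw 1.701 j6 -1.49 F [-0.  -1.3  5.3] w 46.5 turn [ 0. -0.  0.] rows 1
[0.602 0.145 0.06 ] -> [-0.0508  0.0006  0.0011] rows 1.0
[0.645 0.287 0.06 ] -> [-0.0508 -0.0605  0.1363] rows 3.0
[0.645  0.287  0.0035] -> [ 0.0057 -0.0605  0.1363] rows 3.0
```

arm_command --series "255 -0.051 0 0 0 0 0;255 -0.051 0 0 0 0 0;255 -0.051 -0.02 0.045 0 0 0;255 -0.051 -0.04 0.09 0 0 0;255 -0.051 -0.0605 0.136 0 0 0;255 -0.051 -0.0605 0.136 0 0 0;255 -0.02 -0.0605 0.136 0 0 0;255 0.0 -0.0605 0.136 0 0 0;255 0.0055 -0.0605 0.136 0 0 0;255 0.0055 -0.0605 0.136 0 0 0"

```text
time_s: 5.95
eef_pos: [0.6444, 0.2858, 0.003]
orientation: [-1.304, 1.147, 1.305]
wrist_force: [-0.0, -0.1, -1.6]
gripper_width: 0.53
```

Run:
```python
from h import *
plan([[.645,.287,.003]])
```

```text
t 5.95 at [0.6444 0.2858 0.003 ] jaw 1.7 j6 -1.3 F [-0.  -0.1 -1.6] w 46.6 turn [-0.    -0.    -0.001] rows 1
[0.645 0.287 0.003] -> [-0.     -0.0008  0.0011] rows 1.0
```

arm_command --series "95 0 0 0 0 0 0;95 0 0 0 0 0 0;95 0 0 0 0 0 0;95 0 0 0 0 0 0;95 -0.05 0 0 0 0 0;0 -0.11 0 0 0 0 0;0 -0.17 0 0 0 0 0;0 -0.197 0 0 0 0 0;0 -0.197 0 0 0 0 0"

```text
time_s: 7.08
eef_pos: [0.6463, 0.2874, 0.2035]
orientation: [-1.305, 1.14, 1.301]
wrist_force: [-0.5, -0.5, -0.3]
gripper_width: 0.994
```

Run:
```python
from h import *
plan([[.44,.36,.2]],.712+np.pi/2+.07)
```

```text
t 7.08 at [0.6463 0.2874 0.2035] jaw 1.701 j6 -1.3 F [-0.5 -0.5 -0.3] w 87.4 turn [-0.652 -0.     0.006] rows 4
[0.44 0.36 0.2 ] -> [0.0026 0.1952 0.0988] rows 4.0
```

arm_command --series "0 0.0025 0.05 0.025 -0.17 0 0.002;0 0.0025 0.1 0.05 -0.34 0 0.004;0 0.0025 0.15 0.075 -0.5 0 0.006;0 0.0025 0.195 0.099 -0.652 0 0.006;0 0.0025 0.195 0.099 -0.652 0 0.006;0 0.0025 0.195 0.099 -0.652 0 0.006"

```text
time_s: 7.82
eef_pos: [0.4387, 0.3594, 0.197]
orientation: [-1.755, 0.738, 1.763]
wrist_force: [0.4, -0.1, -0.4]
gripper_width: 0.999
```

Run:
```python
from h import *
s=monitor.sense();im=vision.camera("wrist");t=vision.camera("top")
import pickle;pickle.dump(s,open("s2.pkl","wb"));cv2.imwrite("pics/w2.png",im[:,:,::-1])
pts=lambda q,z,*xy:projw([[*fr(q,x/1000,y/1000),z] for x,y in xy],s)
d=[pts(HQ,.035,(-35,-93),(-35,93),(35,93),(35,-93))]
c=projw([[.485,.38,.024]],s)[0].astype(int);print(c)
crop(im,0,0,640,400,1,"w2o.png",d)
x0,y0=max(0,c[0]-80),max(0,c[1]-60)
print(x0,y0);crop(im,x0,y0,x0+160,y0+120,5,"w2c.png",d)
crop(t,230,100,370,205,5,"t2.png")
```

```text
[300 222]
220 162
```

View pics/w2o.png

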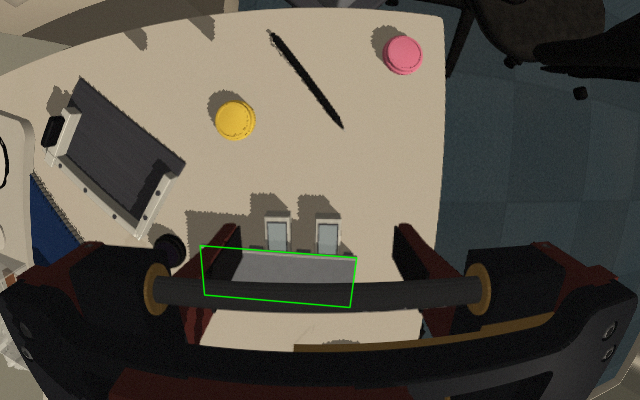

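View pics/w2c.png

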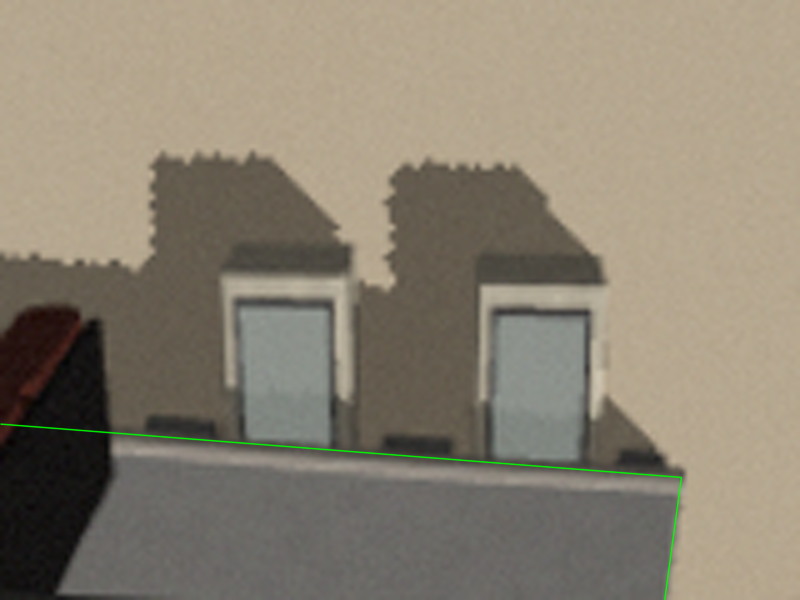

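View pics/t2.png

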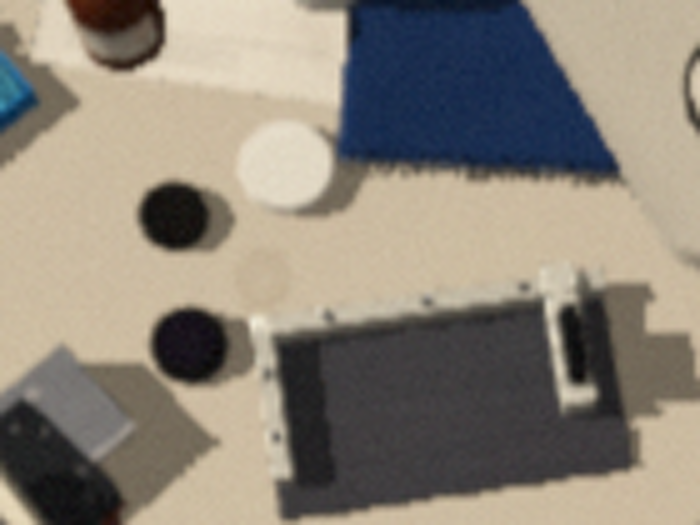

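Run:
```python
from h import *
import pickle;s=pickle.load(open("s2.pkl","rb"))
u=lambda l:unprojw([(220+x/5-.5,162+y/5-.5) for x,y in l],s,.024)[:,:2]
for nm,l in(("B",[(222,276),(352,276)]),("A",[(480,285),(606,285)]),("Bg",[(237,305),(333,305),(243,440),(333,445)]),("Ag",[(491,312),(590,312),(489,455),(587,460)])):
    w=u(l);print(nm,w.round(4).tolist(),[inv(HQ,x).round(4).tolist() for x in w])
    if len(w)==2:
        print(' w',np.linalg.norm(w[1]-w[0]),'yaw',np.arctan2(*(w[0]-w[1])[[0,1]]*[1,-1]) )
    else: print([np.arctan2(*(w[k+2]-w[k])[::-1]) for k in(0,1)])
```

```text
B [[0.5103, 0.3452], [0.489, 0.3665]] [[-0.073, -0.0157], [-0.0753, 0.0143]]
 w 0.030070671205692956 yaw 0.7872082480133326
A [[0.4699, 0.3886], [0.4497, 0.4091]] [[-0.0752, 0.0436], [-0.0771, 0.0723]]
 w 0.028752892604453177 yaw 0.7795385241677689
Bg [[0.513, 0.3524], [0.4972, 0.3682], [0.5375, 0.3762], [0.523, 0.3922]] [[-0.0662, -0.012], [-0.0679, 0.0103], [-0.0322, -0.01], [-0.0327, 0.0116]]
[np.float64(0.7706888328097975), np.float64(0.7488316357741547)]
Ag [[0.4728, 0.395], [0.4568, 0.4112], [0.4987, 0.4201], [0.4833, 0.4376]] [[-0.0689, 0.0465], [-0.0704, 0.0692], [-0.0329, 0.0486], [-0.0331, 0.0719]]
[np.float64(0.76948673632394), np.float64(0.7849538384403157)]
```

Run:
```python
from h import *
y=.77;u=np.array([np.cos(y),np.sin(y)])
A=np.array([.460,.3988])+.018*u;print(A)
plan([[*A,.06],[*A,.005]],y+np.pi/2)
```

```text
[0.47292239 0.41133043]
t 7.92 at [0.4396 0.3592 0.1973] jaw 2.351 j6 -1.69 F [ 0.2 -0.3 -0.6] w 88.3 turn [ 0.01   0.002 -0.006] rows 1
[0.4729 0.4113 0.06  ] -> [ 0.1369 -0.0612  0.0134] rows 3.0
[0.4729 0.4113 0.005 ] -> [ 0.1919 -0.0615  0.0133] rows 4.0
```

arm_command --series "127 0.04 -0.061 0.013 0.01 0 0;127 0.1 -0.061 0.013 0.01 0 0;127 0.137 -0.061 0.0135 0.01 0 0;127 0.137 -0.061 0.0135 0.01 0 0;127 0.137 -0.061 0.0135 0.01 0 0"

```text
time_s: 8.55
eef_pos: [0.4731, 0.4119, 0.0618]
orientation: [-1.748, 0.743, 1.754]
wrist_force: [0.3, -0.5, -0.7]
gripper_width: 0.51
```

Run:
```python
from h import *
A=[.4729,.4113]
plan([[*A,.06],[*A,.005]],.77+np.pi/2)
```

```text
t 8.55 at [0.4731 0.4119 0.0618] jaw 2.342 j6 -1.65 F [ 0.3 -0.5 -0.7] w 44.9 turn [ 0.001  0.002 -0.004] rows 1
[0.4729 0.4113 0.06  ] -> [ 0.0018  0.0006 -0.0003] rows 1.0
[0.4729 0.4113 0.005 ] -> [ 0.0568  0.0004 -0.0004] rows 1.0
```

arm_command --series "127 0.03 0 0 0 0 0;127 0.0555 0 0 0 0 0;127 0.0555 0 0 0 0 0;255 0.0555 0 0 0 0 0;255 0.0555 0 0 0 0 0;255 0.0555 0 0 0 0 0;255 0.0555 0 0 0 0 0;255 0.0555 0 0 0 0 0;255 0.0555 0.015 0.001 0 0 0;255 0.0555 0.03 0.0018 0 0 0;255 0.0555 0.045 0.0027 0 0 0;255 0.0555 0.06 0.0036 0 0 0;255 0.0555 0.06 0.0036 0 0 0" --newtons 25

```text
time_s: 10.18
eef_pos: [0.4259, 0.3724, 0.0072]
orientation: [-1.749, 0.742, 1.755]
wrist_force: [-0.9, -2.0, 10.4]
gripper_width: 0.338
```

Run:
```python
from h import *
s=monitor.sense();print(s['eef_pos'],yaw_jaw(s),s['gripper_width']*88,s['wrist_force'])
im=vision.camera("side");crop(im,250,250,400,370,5,"s3.png")
```

```text
[0.42589838 0.37235517 0.0072087 ] 2.3429606550856903 29.730640871509838 [-0.87026243 -1.97190204 10.37580356]
```

View pics/s3.png

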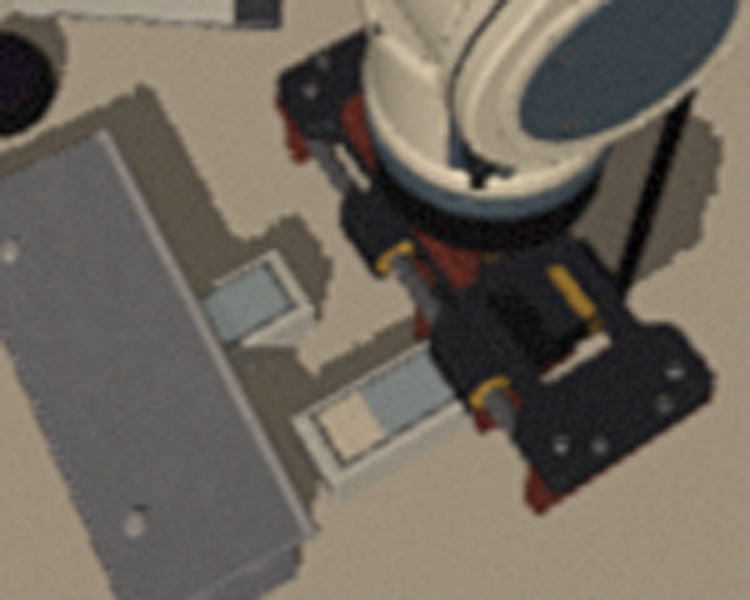

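arm_command --series "150 0 0 0 0 0 0;150 0 0 0 0 0 0;150 -0.003 0 0 0 0 0;150 -0.003 -0.014 0 0 0 0;150 -0.003 -0.027 0 0 0 0;150 -0.003 -0.027 0 0 0 0;255 -0.003 -0.027 0 0 0 0;255 -0.003 -0.027 0 0 0 0;255 -0.003 -0.027 0 0 0 0;255 -0.003 -0.027 0 0 0 0;255 -0.003 -0.027 0 0 0 0;255 -0.03 -0.025 0 0 0 0;255 -0.075 -0.025 0 0 0 0;255 -0.075 -0.025 0 0 0 0" --newtons 35

```text
time_s: 11.98
eef_pos: [0.4462, 0.3916, 0.0835]
orientation: [-1.75, 0.738, 1.752]
wrist_force: [0.4, -1.2, -1.8]
gripper_width: 0.341
```

Run:
```python
from h import *
s=monitor.sense()
im=vision.camera("side");crop(im,230,200,410,350,4,"s4.png")
J=BQ[2]+np.pi/2
f=lambda x,y,z:[*fr(BQ,x,y),z]
# corner y=-.040 -> board y .055 ; 
plan([f(-.02,.053,.09),f(-.003,.053,.03),f(-.003,.053,.0165)],J)
```

```text
t 12.03 at [0.4451 0.3907 0.0817] jaw 2.343 j6 -1.64 F [ 0.2 -0.5 -2.3] w 29.4 turn [ 0.642  0.001 -0.003] rows 4
[0.5883 0.1817 0.09  ] -> [-0.0085  0.0433 -0.2496] rows 5.0
[0.6051 0.1839 0.03  ] -> [ 0.0514  0.0296 -0.2599] rows 5.0
[0.6051 0.1839 0.0165] -> [ 0.0649  0.0295 -0.2599] rows 5.0
```

View pics/s4.png

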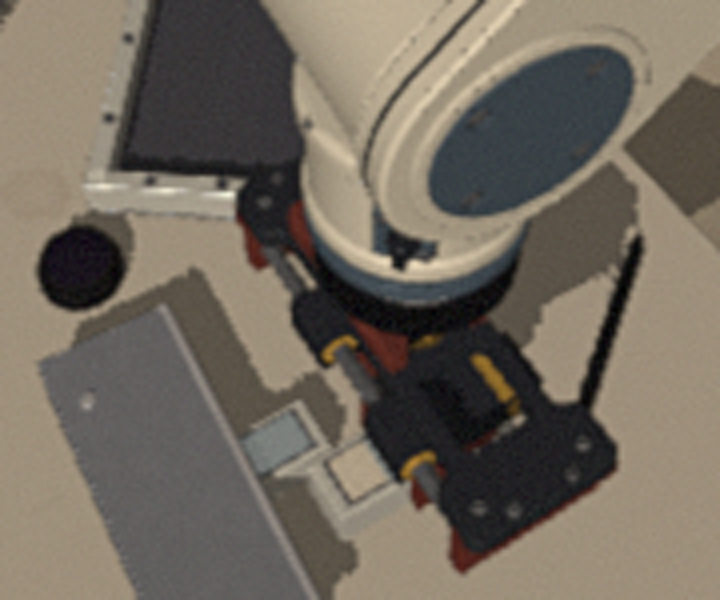

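arm_command --series "255 -0.008 0.01 -0.06 0.17 0 0;255 -0.008 0.02 -0.12 0.34 0 0;255 -0.008 0.03 -0.18 0.5 0 0;255 -0.008 0.043 -0.249 0.642 0 0;255 -0.008 0.043 -0.249 0.642 0 0;255 0.03 0.035 -0.258 0.642 0 0;255 0.045 0.033 -0.258 0.642 0 0;255 0.045 0.033 -0.258 0.642 0 0"

```text
time_s: 13.02
eef_pos: [0.5983, 0.1825, 0.0332]
orientation: [-1.303, 1.154, 1.312]
wrist_force: [0.2, -0.1, -1.6]
gripper_width: 0.34
```

Run:
```python
from h import *
s=monitor.sense();print(inv(BQ,s['eef_pos']))
im=vision.camera("side");crop(im,220,160,340,280,5,"s5.png")
f=lambda x,y,z:[*fr(BQ,x,y),z]
plan([f(-.006,.053,.0165)],BQ[2]+np.pi/2)
```

```text
[-0.00997979  0.05252072]
t 13.07 at [0.5991 0.1827 0.0344] jaw 1.702 j6 -1.42 F [-0.6  0.6 -1.6] w 29.8 turn [ 0.001 -0.002 -0.008] rows 1
[0.6022 0.1835 0.0165] -> [ 0.0178 -0.0033  0.0004] rows 1.0
```

View pics/s5.png

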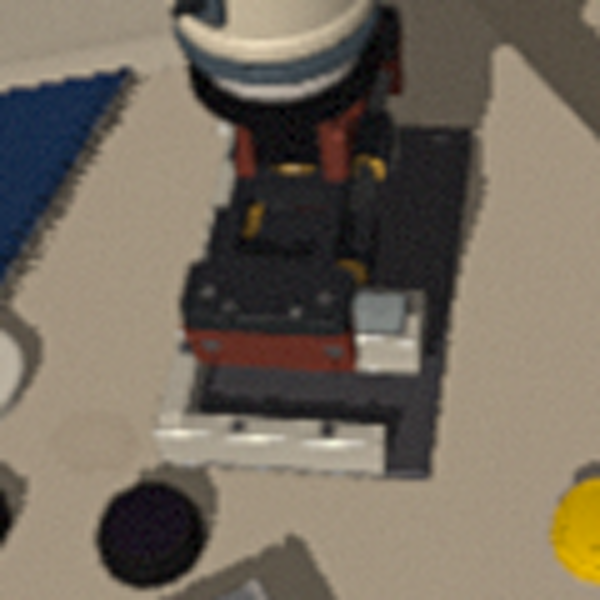

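arm_command --series "255 0.01 -0.002 0 0 0 0;255 0.017 -0.003 0 0 0 0;255 0.018 -0.003 0 0 0 0;255 0.018 -0.003 0 0 0 0;145 0.018 -0.003 0 0 0 0;145 0.018 -0.003 0 0 0 0;145 0.018 -0.003 0 0 0 0;145 -0.02 -0.003 0 0 0 0;145 -0.07 -0.003 0 0 0 0;145 -0.12 -0.003 0 0 0 0;145 -0.16 -0.003 0 0 0 0;145 -0.16 -0.003 0 0 0 0"

```text
time_s: 14.58
eef_pos: [0.6064, 0.1835, 0.199]
orientation: [-1.306, 1.144, 1.303]
wrist_force: [-0.4, 0.8, -1.1]
gripper_width: 0.43
```

Run:
```python
from h import *
s=monitor.sense();im=vision.camera("wrist")
pts=lambda q,z,*xy:projw([[*fr(q,x/1000,y/1000),z] for x,y in xy],s)
d=[pts(BQ,.006,(-65,107),(-65,-109),(58,-109),(58,107)),pts(BQ,.026,(45,95),(-45,95),(-45,107),(57,107),(57,-109),(45,-109)),
 pts(BQ,.030,(39,68),(39,38),(-51,38),(-51,68))]
crop(im,0,0,640,400,1,"w3.png",d[:2]);crop(im,200,120,420,270,3,"w3c.png",d[2:])
print(s['time_s'])
plan([[.42,.33,.2],[.499,.355,.06]],.77+np.pi/2)
```

```text
14.575
t 14.62 at [0.605  0.1831 0.1966] jaw 1.701 j6 -1.42 F [-0.1 -0.2 -1.2] w 38.0 turn [-0.64  -0.001 -0.003] rows 4
[0.42 0.33 0.2 ] -> [-0.0032  0.1644  0.1697] rows 4.0
[0.499 0.355 0.06 ] -> [0.1365 0.0824 0.1844] rows 5.0
```

View pics/w3.png

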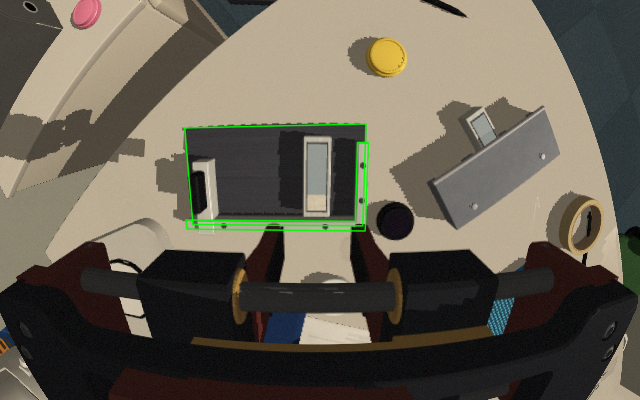

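View pics/w3c.png

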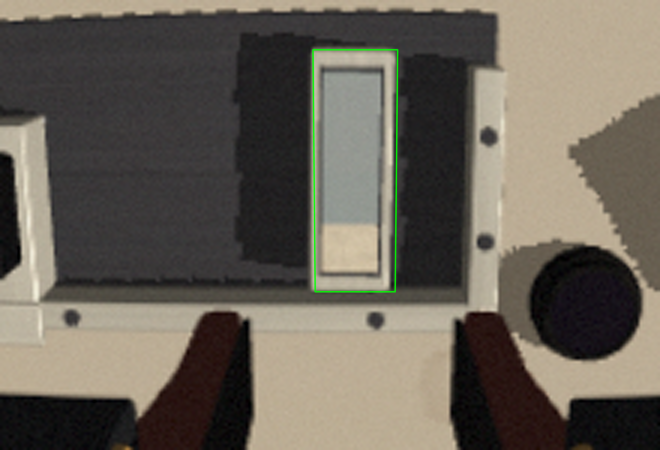

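Block A sits glass up on the board, and block B is still in its bay at (482,127).

Run:
```python
from h import *
plan([[.5127,.3682,.2]],.77+np.pi/2)
```

```text
t 14.62 at [0.605  0.1831 0.1966] jaw 1.701 j6 -1.42 F [-0.1 -0.2 -1.2] w 38.0 turn [-0.64  -0.001 -0.003] rows 4
[0.5127 0.3682 0.2   ] -> [-0.0035  0.0675  0.1955] rows 4.0
```

arm_command --series "127 0 0.015 0.05 -0.17 0 0;127 0 0.03 0.1 -0.34 0 0;127 0 0.05 0.15 -0.5 0 0;127 0 0.0675 0.1955 -0.64 0 0;127 0.05 0.0675 0.1955 -0.64 0 0;127 0.1 0.0675 0.1955 -0.64 0 0;127 0.136 0.0675 0.1955 -0.64 0 0;127 0.136 0.0675 0.1955 -0.64 0 0"

```text
time_s: 15.62
eef_pos: [0.5081, 0.3655, 0.0546]
orientation: [-1.746, 0.753, 1.762]
wrist_force: [-0.8, 0.2, 0.1]
gripper_width: 0.506
```

Run:
```python
from h import *
s=monitor.sense();im=vision.camera("side");crop(im,230,230,380,350,5,"s6.png")
plan([[.5127,.3682,.009]],.77+np.pi/2)
```

```text
t 15.68 at [0.5097 0.3665 0.057 ] jaw 2.341 j6 -1.74 F [ 0.8 -1.   0.8] w 44.2 turn [ 0.     0.003 -0.01 ] rows 1
[0.5127 0.3682 0.009 ] -> [ 0.0479 -0.0038 -0.001 ] rows 1.0
```

View pics/s6.png

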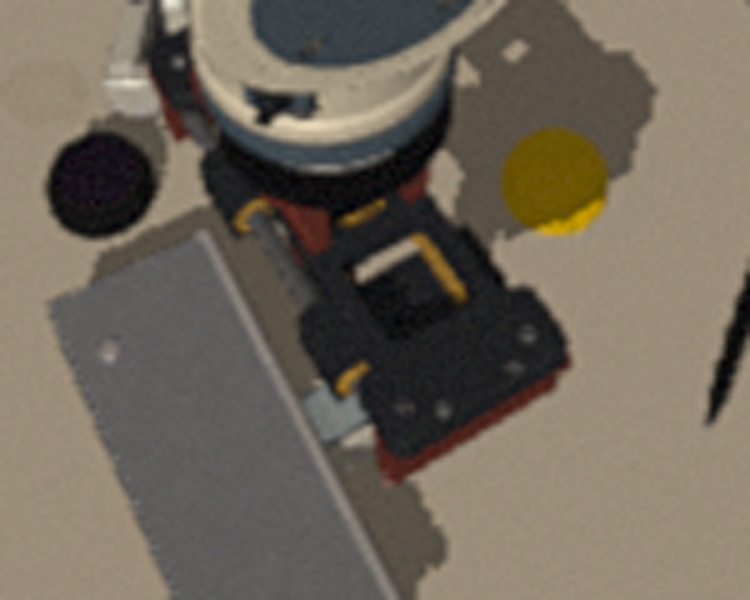

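arm_command --series "127 0.03 -0.003 0 0 0 0;127 0.048 -0.003 0 0 0 0;127 0.048 -0.003 0 0 0 0;255 0.048 -0.003 0 0 0 0;255 0.048 -0.003 0 0 0 0;255 0.048 -0.003 0 0 0 0;255 0.048 -0.003 0 0 0 0;255 0.048 -0.003 0 0 0 0;255 0.048 0.015 0.001 0 0 0;255 0.048 0.03 0.0018 0 0 0;255 0.048 0.045 0.0027 0 0 0;255 0.048 0.057 0.0036 0 0 0;255 0.048 0.057 0.0036 0 0 0" --newtons 25

```text
time_s: 17.3
eef_pos: [0.4669, 0.3297, 0.0122]
orientation: [-1.748, 0.745, 1.755]
wrist_force: [-0.3, -1.5, 10.1]
gripper_width: 0.342
```

Run:
```python
from h import *
s=monitor.sense();print(s['eef_pos'],yaw_jaw(s),s['gripper_width']*88,s['wrist_force'])
im=vision.camera("side");crop(im,250,200,400,320,5,"s7.png")
```

```text
[0.46689322 0.3297206  0.01218285] 2.3409367470022335 30.064262475107768 [-0.28240154 -1.50474169 10.10839307]
```

View pics/s7.png

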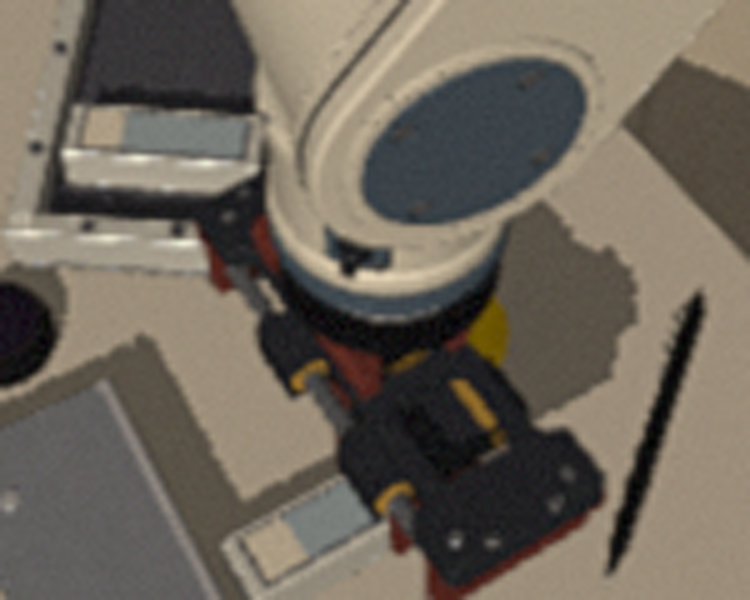

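arm_command --series "150 0 0 0 0 0 0;150 0 0 0 0 0 0;150 0.001 0 0 0 0 0;150 0.001 -0.014 0 0 0 0;150 0.001 -0.027 0 0 0 0;150 0.001 -0.027 0 0 0 0;255 0.001 -0.027 0 0 0 0;255 0.001 -0.027 0 0 0 0;255 0.001 -0.027 0 0 0 0;255 0.001 -0.027 0 0 0 0;255 0.001 -0.027 0 0 0 0;255 -0.03 -0.025 0 0 0 0;255 -0.075 -0.025 0 0 0 0;255 -0.075 -0.025 0 0 0 0" --newtons 35

```text
time_s: 19.1
eef_pos: [0.488, 0.3494, 0.0895]
orientation: [-1.749, 0.739, 1.75]
wrist_force: [-0.6, -0.5, -1.1]
gripper_width: 0.339
```

Run:
```python
from h import *
im=vision.camera("side");crop(im,230,160,410,310,4,"s8.png")
f=lambda x,y,z:[*fr(BQ,x,y),z]
plan([f(-.02,.001,.09),f(-.008,.001,.03)],BQ[2]+np.pi/2)
```

```text
t 19.15 at [0.4868 0.3486 0.0876] jaw 2.341 j6 -1.74 F [-1.1 -0.5 -2.5] w 29.6 turn [ 0.64   0.    -0.003] rows 4
[0.595  0.1301 0.09  ] -> [-0.0025  0.0744 -0.2322] rows 5.0
[0.6069 0.1317 0.03  ] -> [ 0.0575  0.0647 -0.2395] rows 5.0
```

View pics/s8.png

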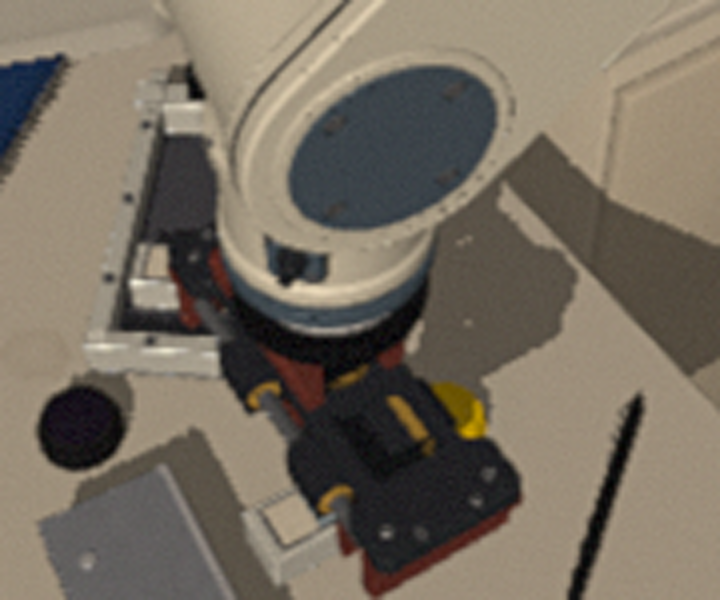

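Run:
```python
from h import *
f=lambda x,y,z:[*fr(BQ,x,y),z]
plan([f(-.02,-.012,.09),f(-.010,-.012,.035)],BQ[2]+np.pi/2)
```

```text
t 19.15 at [0.4868 0.3486 0.0876] jaw 2.341 j6 -1.74 F [-1.1 -0.5 -2.5] w 29.6 turn [ 0.64   0.    -0.003] rows 4
[0.5967 0.1172 0.09  ] -> [-0.0025  0.0822 -0.2426] rows 5.0
[0.6066 0.1185 0.035 ] -> [ 0.0525  0.074  -0.2487] rows 5.0
```

arm_command --series "255 -0.002 0.02 -0.06 0.17 0 0;255 -0.002 0.04 -0.12 0.34 0 0;255 -0.002 0.06 -0.18 0.5 0 0;255 -0.002 0.082 -0.2426 0.64 0 0;255 -0.002 0.082 -0.2426 0.64 0 0;255 -0.002 0.082 -0.2426 0.64 0 0;255 0.03 0.075 -0.2487 0.64 0 0;255 0.0525 0.074 -0.2487 0.64 0 0;255 0.0525 0.074 -0.2487 0.64 0 0"

```text
time_s: 20.27
eef_pos: [0.603, 0.1187, 0.0313]
orientation: [-1.303, 1.154, 1.313]
wrist_force: [1.0, -0.2, -1.7]
gripper_width: 0.336
```

Run:
```python
from h import *
s=monitor.sense();print(inv(BQ,s['eef_pos']))
im=vision.camera("side");crop(im,220,160,340,280,5,"s9.png")
f=lambda x,y,z:[*fr(BQ,x,y),z]
plan([f(-.008,-.012,.0185)],BQ[2]+np.pi/2)
```

```text
[-0.01355411 -0.01134857]
t 20.32 at [0.6041 0.1186 0.0326] jaw 1.703 j6 -1.53 F [-0.  1. -2.] w 29.5 turn [ 0.002 -0.002 -0.009] rows 1
[0.6086 0.1188 0.0185] -> [ 0.0141 -0.0046 -0.0004] rows 1.0
```

View pics/s9.png

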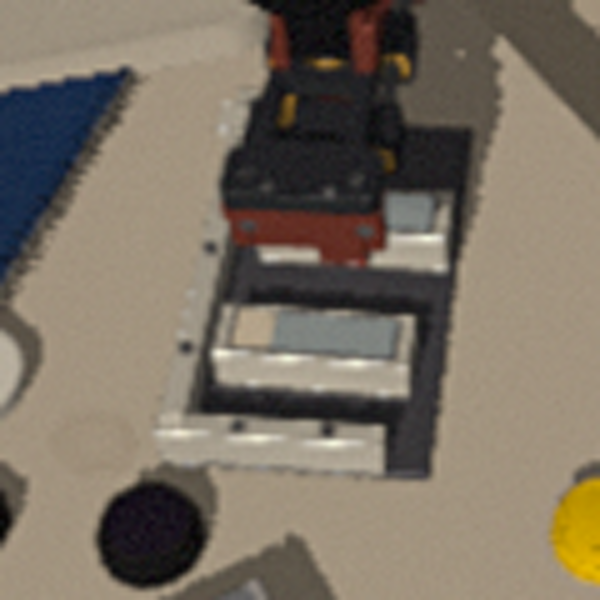

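arm_command --series "255 0.008 -0.003 0 0 0 0;255 0.015 -0.0045 0 0 0 0;255 0.016 -0.0045 0 0 0 0;255 0.016 -0.0045 0 0 0 0;145 0.016 -0.0045 0 0 0 0;145 0.016 -0.0045 0 0 0 0;145 0.016 -0.0045 0 0 0 0;145 -0.02 -0.0045 0 0 0 0;145 -0.07 -0.0045 0 0 0 0;145 -0.12 -0.0045 0 0 0 0;145 -0.16 -0.0045 0 0 0 0;145 -0.16 -0.0045 0 0 0 0;145 -0.16 -0.0045 0 0 0 0"

```text
time_s: 21.95
eef_pos: [0.6104, 0.1187, 0.193]
orientation: [-1.303, 1.151, 1.308]
wrist_force: [0.6, 0.6, -0.4]
gripper_width: 0.432
```

```bash
cat >> h.py <<'E'
def look(name,rects,box=(200,120,420,270),k=3):
    s=monitor.sense();im=vision.camera("wrist")
    d=[projw([[*fr(BQ,(cx+a)/1000,(cy+b)/1000),.030] for a,b in((45,15),(45,-15),(-45,-15),(-45,15))],s) for cx,cy in rects]
    d.append(projw([[*fr(BQ,x/1000,y/1000),.026] for x,y in ((45,95),(-45,95),(-45,107),(57,107),(57,-109),(45,-109))],s))
    import pickle;pickle.dump((s,im),open("last.pkl","wb"))
    crop(im,*box,k,name,d)
E
python3 - <<'E'
from h import *
look("w4.png",[(-6,53),(-8,-12)])
# fin
f=lambda x,y,z:[*fr(BQ,x,y),z]
plan([f(.008,-.085,.2)],BQ[2]+np.pi/2)
E
```

```text
t 22.0 at [0.61   0.1186 0.1923] jaw 1.701 j6 -1.53 F [-0.5  0.2 -0.7] w 37.8 turn [-0.    -0.002 -0.008] rows 1
[0.634  0.0485 0.2   ] -> [-0.0077 -0.0146 -0.0727] rows 2.0
```

View pics/w4.png

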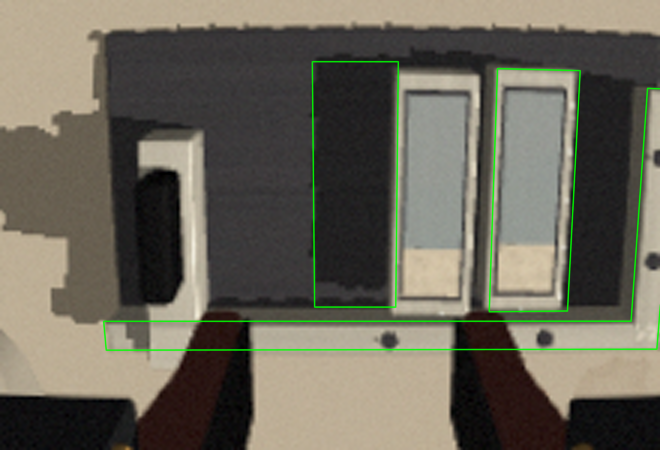

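Block B moved about 3 cm towards A, presumably from the announced knock. It is still flat, parallel and glass up (crop (440,190)), so it can stay. Next I locate the fin.

Run:
```python
from h import *
import pickle;s,im=pickle.load(open("last.pkl","rb"))
u=lambda x,y,z:inv(BQ,unprojw([(200+x/3-.5,120+y/3-.5)],s,z)[0]).round(4)
print("fin",u(151,237,.059),"fin sides",u(137,237,.059),u(163,237,.059),"stop face top",u(203,132,.0335),u(207,310,.0335))
print("A",u(497,70,.03),u(580,70,.03),u(490,309,.03),u(568,311,.03));print("B",u(396,73,.03),u(480,74,.03),u(391,315,.03),u(470,315,.03))
f=lambda x,y,z:[*fr(BQ,x,y),z]
F=(.008,u(151,237,.059)[1]);plan([f(*F,.12),f(*F,.045)],BQ[2]+np.pi/2)
```

```text
fin [ 0.0028 -0.0802] fin sides [ 0.0028 -0.085 ] [ 0.0028 -0.0761] stop face top [-0.0287 -0.0654] [ 0.0374 -0.0665]
A [-0.0503  0.038 ] [-0.051   0.0681] [0.0381 0.0384] [0.0392 0.0684]
B [-0.0489  0.0024] [-0.0488  0.032 ] [0.0403 0.0015] [0.0404 0.031 ]
t 22.0 at [0.61   0.1186 0.1923] jaw 1.701 j6 -1.53 F [-0.5  0.2 -0.7] w 37.8 turn [-0.    -0.002 -0.008] rows 1
[0.6334 0.0532 0.12  ] -> [ 0.0723 -0.0153 -0.0678] rows 2.0
[0.6334 0.0532 0.045 ] -> [ 0.1473 -0.0159 -0.0676] rows 3.0
```

arm_command --series "145 0.03 -0.008 -0.03 0 0 0;145 0.06 -0.015 -0.0678 0 0 0;145 0.072 -0.015 -0.0678 0 0 0.005;145 0.12 -0.015 -0.0678 0 0 0.005;145 0.149 -0.015 -0.0678 0 0 0.005;145 0.149 -0.015 -0.0678 0 0 0.005;255 0.149 -0.015 -0.0678 0 0 0.005;255 0.149 -0.015 -0.0678 0 0 0.005;255 0.149 -0.015 -0.0678 0 0 0.005;255 0.149 -0.015 -0.0678 0 0 0.005;255 0.149 -0.015 -0.0678 0 0 0.005;255 0.149 -0.015 -0.0678 0 0 0.005" --newtons 30

```text
time_s: 23.5
eef_pos: [0.6347, 0.0534, 0.046]
orientation: [-1.302, 1.153, 1.31]
wrist_force: [-1.2, 1.0, 6.3]
gripper_width: 0.132
```

Run:
```python
from h import *
s=monitor.sense();print(inv(BQ,s['eef_pos']),s['wrist_force'])
im=vision.camera("side");crop(im,220,160,340,280,5,"s10.png")
f=lambda x,y,z:[*fr(BQ,x,y),z]
x=inv(BQ,s['eef_pos'])[0];plan([f(x,.0,s['eef_pos'][2]),f(x,.022,s['eef_pos'][2])])
```

```text
[ 0.00930804 -0.08023412] [-1.22863657  0.98152248  6.34929559]
t 23.55 at [0.6347 0.0533 0.046 ] jaw 1.701 j6 -1.63 F [-0.3  1.   6.3] w 11.9 turn [-0.    -0.002 -0.009] rows 1
[0.6242 0.1329 0.046 ] -> [-0.0001  0.      0.0802] rows 2.0
[0.6214 0.1547 0.046 ] -> [-0.0002  0.      0.1022] rows 2.0
```

View pics/s10.png

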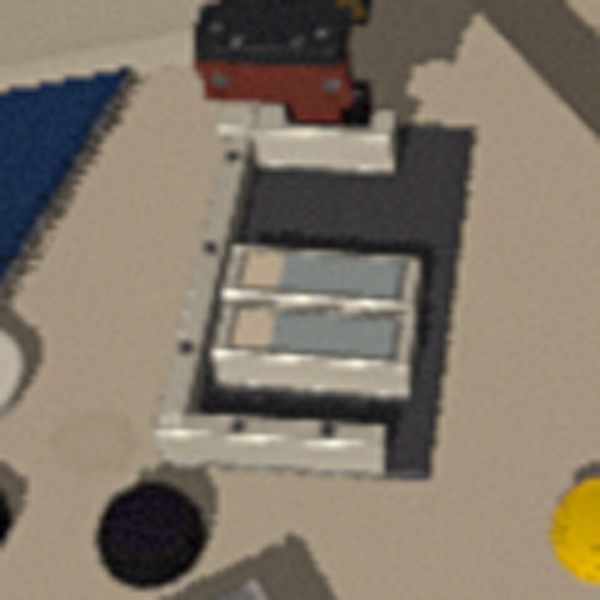

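arm_command --series "255 0 0 0.02 0 0 0;255 0 0 0.04 0 0 0;255 0 0 0.055 0 0 0;255 0 0 0.065 0 0 0;255 0 0 0.072 0 0 0;255 0 0 0.079 0 0 0;255 0 0 0.085 0 0 0;255 0 0 0.09 0 0 0;255 0 0 0.094 0 0 0;255 0 0 0.098 0 0 0;255 0 0 0.101 0 0 0;255 0 0 0.101 0 0 0;255 0 0 0.101 0 0 0"

```text
time_s: 25.18
eef_pos: [0.6216, 0.1531, 0.046]
orientation: [-1.303, 1.153, 1.31]
wrist_force: [-1.2, -1.9, 7.6]
gripper_width: 0.134
```

Run:
```python
from h import *
s=monitor.sense();print(inv(BQ,s['eef_pos']),s['wrist_force'],yaw_jaw(s))
im=vision.camera("side");crop(im,220,160,340,280,5,"s11.png")
```

```text
[0.00934113 0.02031889] [-1.15873167 -1.88051065  7.57877084] 1.7009864540152049
```

View pics/s11.png

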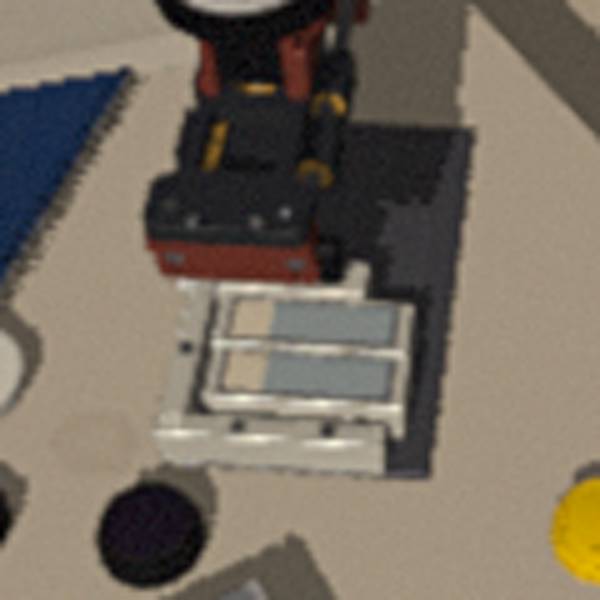

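arm_command --series "255 0 0 0.001 0 0 0;255 0 0 0.002 0 0 0;255 0 0 0.003 0 0 0;255 0 0 0.004 0 0 0;255 0 0 0.005 0 0 0;255 0 0 0.005 0 0 0"

```text
time_s: 25.98
eef_pos: [0.621, 0.1577, 0.046]
orientation: [-1.303, 1.153, 1.31]
wrist_force: [-0.2, -3.3, 8.5]
gripper_width: 0.138
```

Run:
```python
from h import *
s=monitor.sense();print(inv(BQ,s['eef_pos']),s['wrist_force'],s['gripper_width']*88)
```

```text
[0.00930722 0.02498011] [-0.23255438 -3.30769698  8.52542886] 12.120583314134155
```

Still no hard contact. I'll push in 1 mm steps.

arm_command --series "255 0 0 0.001 0 0 0;255 0 0 0.002 0 0 0;255 0 0 0.003 0 0 0;255 0 0 0.003 0 0 0"

```text
time_s: 26.48
eef_pos: [0.6208, 0.1592, 0.046]
orientation: [-1.305, 1.155, 1.309]
wrist_force: [0.6, -10.5, 9.1]
gripper_width: 0.135
```

Run:
```python
from h import *
s=monitor.sense();print(inv(BQ,s['eef_pos']),s['wrist_force'],s['gripper_width']*88)
im=vision.camera("side");crop(im,220,160,340,280,5,"s12.png")
```

```text
[0.00932676 0.02652388] [  0.59873352 -10.53428921   9.06141656] 11.849905300325288
```

View pics/s12.png

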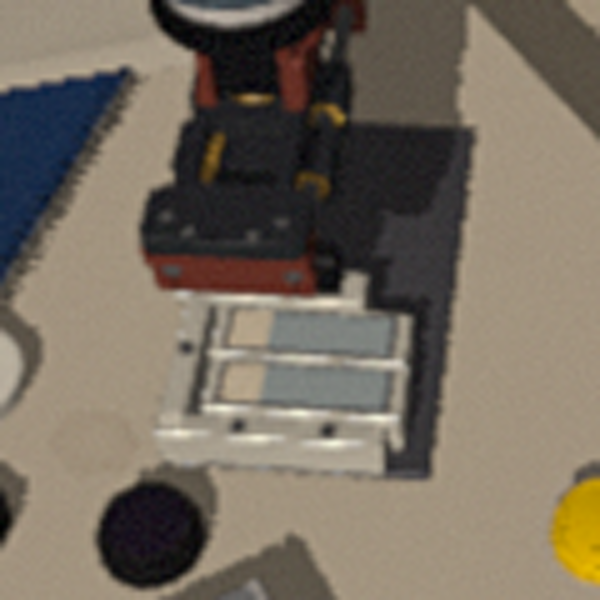

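arm_command --series "255 0 0 -0.001 0 0 0;255 0 0 -0.0015 0 0 0;145 0 0 -0.0015 0 0 0;145 0 0 -0.0015 0 0 0;145 0 0 -0.0015 0 0 0;145 -0.04 0 -0.0015 0 0 0;145 -0.09 0 -0.0015 0 0 0;145 -0.13 0 -0.0015 0 0 0;145 -0.15 0 -0.0015 0 0 0;145 -0.15 0 -0.0015 0 0 0"

```text
time_s: 27.78
eef_pos: [0.622, 0.1604, 0.1954]
orientation: [-1.302, 1.153, 1.31]
wrist_force: [-0.4, 0.1, -0.4]
gripper_width: 0.433
```

Run:
```python
from h import *
look("w5.png",[(0,80),(0,50)],(220,110,440,260))
f=lambda x,y,z:[*fr(BQ,x,y),z]
plan([f(-.10,.065,.10),f(-.10,.065,.018)],BQ[2]+np.pi/2)
```

```text
t 27.82 at [0.6211 0.1601 0.1938] jaw 1.701 j6 -1.47 F [-0.8  0.6 -0.4] w 38.0 turn [-0.    -0.002 -0.011] rows 1
[0.5074 0.1832 0.1   ] -> [0.095  0.1086 0.0378] rows 3.0
[0.5074 0.1832 0.018 ] -> [0.1769 0.1077 0.0379] rows 4.0
```

View pics/w5.png

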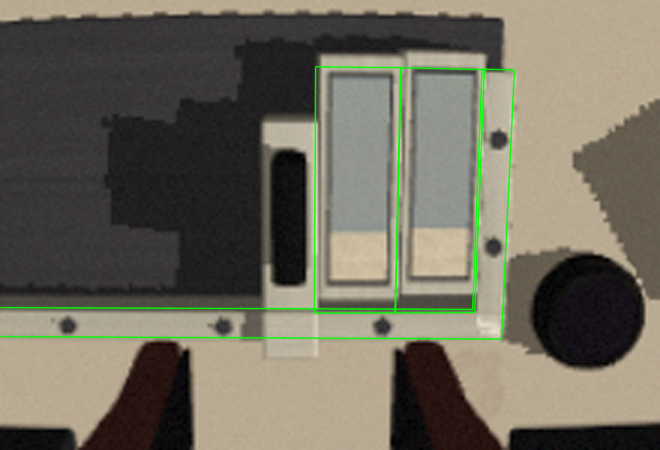

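arm_command --series "197 0.03 0.05 0.0378 0 0 0.01;197 0.05 0.1076 0.0378 0 0 0.01;197 0.095 0.1076 0.0378 0 0 0.01;197 0.15 0.1076 0.0378 0 0 0.01;197 0.1765 0.1076 0.0378 0 0 0.01;197 0.1765 0.1076 0.0378 0 0 0.01"

```text
time_s: 28.58
eef_pos: [0.5048, 0.1821, 0.0156]
orientation: [-1.295, 1.169, 1.323]
wrist_force: [-0.6, -0.4, 0.1]
gripper_width: 0.227
```

Run:
```python
from h import *
s=monitor.sense();print(inv(BQ,s['eef_pos']))
im=vision.camera("side");crop(im,220,160,360,280,5,"s13.png")
f=lambda x,y,z:[*fr(BQ,x,y),z]
plan([f(-.065,.065,.018)],BQ[2]+np.pi/2)
```

```text
[-0.10273556  0.06426992]
t 28.62 at [0.5063 0.1825 0.0172] jaw 1.701 j6 -1.38 F [-0.4 -0.4 -0.1] w 20.1 turn [-0.    -0.003 -0.025] rows 1
[0.5421 0.1877 0.018 ] -> [-0.0017 -0.0362  0.0005] rows 1.0
```

View pics/s13.png

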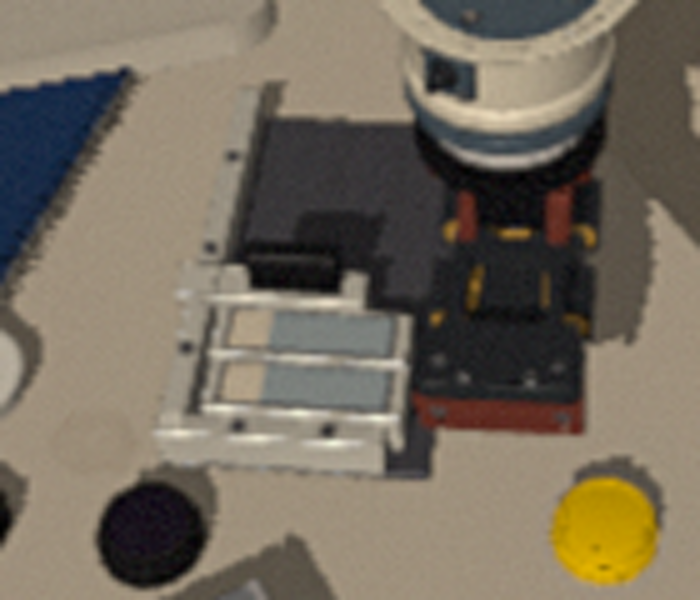

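arm_command --series "197 0 -0.02 0 0 0 -0.015;197 0 -0.036 0 0 0 -0.02;197 0 -0.04 0 0 0 -0.02;197 0 -0.042 0 0 0 -0.02;197 0 -0.044 0 0 0 -0.02;197 0 -0.046 0 0 0 -0.02;197 0 -0.046 0 0 0 -0.02"

```text
time_s: 29.5
eef_pos: [0.5523, 0.1888, 0.0181]
orientation: [-1.305, 1.149, 1.305]
wrist_force: [-4.2, -1.0, 4.1]
gripper_width: 0.228
```

Run:
```python
from h import *
s=monitor.sense();print(inv(BQ,s['eef_pos']),s['eef_pos'][2],s['wrist_force'])
im=vision.camera("side");crop(im,220,160,360,280,5,"s14.png")
```

```text
[-0.05472072  0.06475555] 0.018134703311697132 [-4.15651077 -0.99474615  4.07965583]
```

View pics/s14.png

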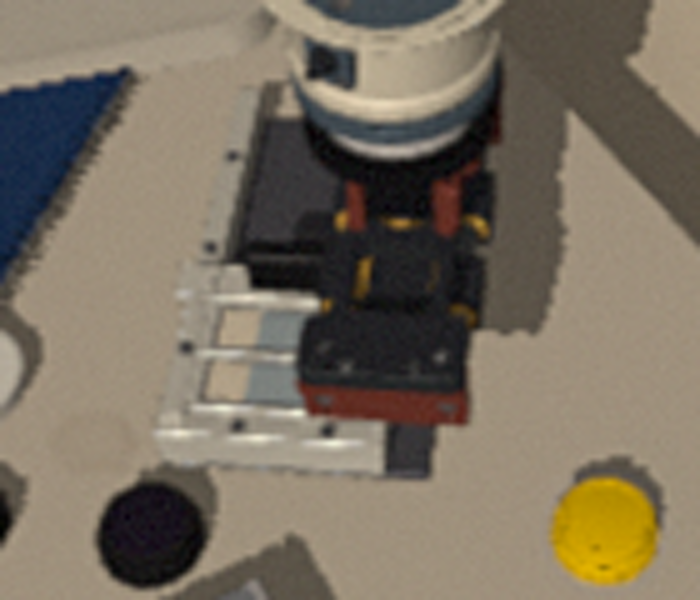

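Moving with about 4 N. Now 1 mm steps.

arm_command --series "197 0 -0.001 0 0 0 0;197 0 -0.002 0 0 0 0;197 0 -0.003 0 0 0 0;197 0 -0.003 0 0 0 0"

```text
time_s: 30.05
eef_pos: [0.5523, 0.1887, 0.0177]
orientation: [-1.303, 1.154, 1.309]
wrist_force: [-13.0, 0.5, 10.0]
gripper_width: 0.225
```

Run:
```python
from h import *
s=monitor.sense();print(inv(BQ,s['eef_pos']),s['eef_pos'][2],s['wrist_force'])
```

```text
[-0.05474299  0.06465022] 0.017727334526728845 [-13.01587378   0.45107981   9.97890751]
```

arm_command --series "197 0 -0.001 0 0 0 0;197 0 -0.002 0 0 0 0;197 0 -0.002 0 0 0 0;197 0 0.003 0 0 0 0;197 0 0.03 0 0 0 0;197 -0.06 0.03 0 0 0 0;197 -0.12 0.03 0 0 0 0;197 -0.18 0.03 0 0 0 0;197 -0.18 0.02 0 0 0 0;197 -0.18 0.02 0 0 0 0"

```text
time_s: 31.3
eef_pos: [0.5375, 0.1873, 0.198]
orientation: [-1.306, 1.145, 1.303]
wrist_force: [-1.5, 0.6, -0.6]
gripper_width: 0.232
```

Run:
```python
from h import *
s=monitor.sense();im=vision.camera("side");crop(im,225,195,335,275,7,"s15.png")
look("w6.png",[(0,80),(0,50)],(220,110,440,260))
```

```text
(no output)
```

View pics/s15.png

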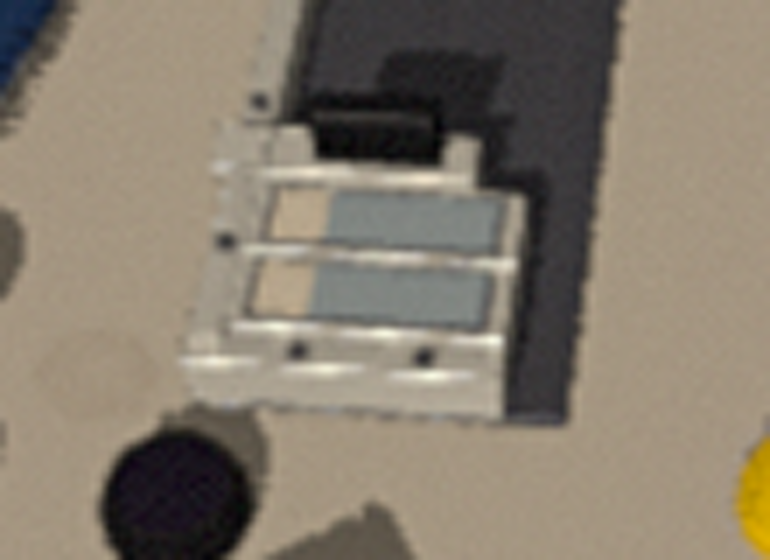

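View pics/w6.png

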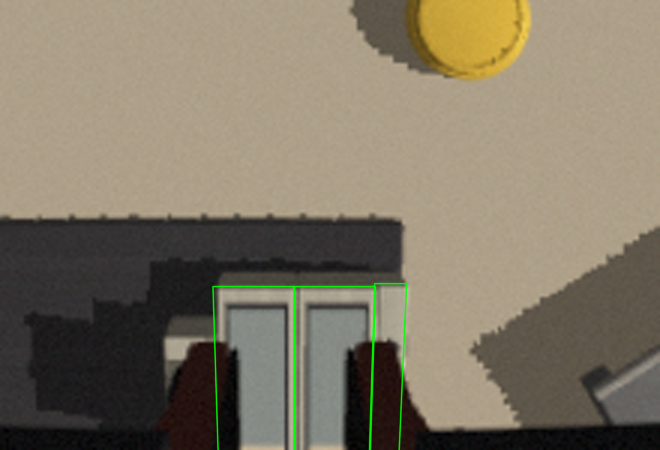

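Run:
```python
from h import *
f=lambda x,y,z:[*fr(BQ,x,y),z]
plan([f(.009,.0255,.2),f(.009,.0255,.047)],BQ[2]+np.pi/2)
```

```text
t 31.4 at [0.5359 0.1868 0.1963] jaw 1.701 j6 -1.38 F [-0.1  1.2 -0.3] w 20.6 turn [-0.    -0.002 -0.003] rows 1
[0.6206 0.1582 0.2   ] -> [-0.0039 -0.0803 -0.0394] rows 2.0
[0.6206 0.1582 0.047 ] -> [ 0.1491 -0.0808 -0.039 ] rows 3.0
```

arm_command --series "145 -0.004 -0.04 -0.02 0 0 0;145 -0.004 -0.08 -0.039 0 0 0;145 -0.004 -0.08 -0.039 0 0 0;145 -0.004 -0.08 -0.039 0 0 0"

```text
time_s: 31.9
eef_pos: [0.6195, 0.1587, 0.2001]
orientation: [-1.304, 1.15, 1.307]
wrist_force: [-0.9, -0.4, -0.9]
gripper_width: 0.435
```

Run:
```python
from h import *
look("w7.png",[(0,80),(0,50)],(220,110,440,260))
f=lambda x,y,z:[*fr(BQ,x,y),z]
plan([f(.009,.0255,.047)],BQ[2]+np.pi/2)
```

```text
t 31.95 at [0.6194 0.159  0.2006] jaw 1.701 j6 -1.47 F [-0.7  0.5 -0.2] w 38.2 turn [ 0.    -0.002 -0.004] rows 1
[0.6206 0.1582 0.047 ] -> [ 0.1536 -0.0017 -0.0007] rows 3.0
```

View pics/w7.png

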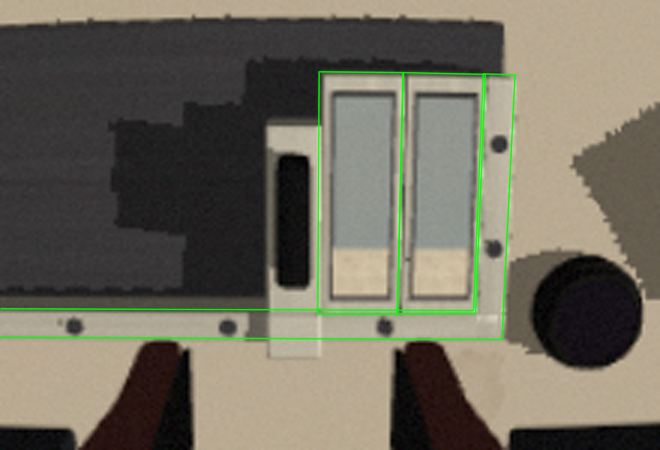

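The row matches the home outline. One more nudge of the stop will make sure it is tight.

arm_command --series "145 0.05 -0.0017 -0.001 0 0 0;145 0.1 -0.0017 -0.001 0 0 0;145 0.145 -0.0017 -0.001 0 0 0;145 0.153 -0.0017 -0.001 0 0 0;255 0.153 -0.0017 -0.001 0 0 0;255 0.153 -0.0017 -0.001 0 0 0;255 0.153 -0.0017 -0.001 0 0 0;255 0.153 -0.0017 -0.001 0 0 0;255 0.153 -0.0017 0.0005 0 0 0;255 0.153 -0.0017 0.0015 0 0 0;255 0.153 -0.0017 0.0025 0 0 0;255 0.153 -0.0017 0.0025 0 0 0" --newtons 30

```text
time_s: 33.45
eef_pos: [0.624, 0.1596, 0.0511]
orientation: [-1.309, 1.146, 1.301]
wrist_force: [0.0, -9.1, 8.3]
gripper_width: 0.13
```

Run:
```python
from h import *
s=monitor.sense();print(inv(BQ,s['eef_pos']),s['eef_pos'][2],s['wrist_force'],s['gripper_width']*88)
```

```text
[0.01256522 0.02651032] 0.05113976431880013 [ 0.02764893 -9.11692422  8.34120125] 11.415678408317888
```

Same position (0.0265) at 9 N, so the row is tight. I'll ease off, release and retreat to the side.

arm_command --series "255 0 0 -0.001 0 0 0;255 0 0 -0.0015 0 0 0;145 0 0 -0.0015 0 0 0;145 0 0 -0.0015 0 0 0;145 0 0 -0.0015 0 0 0;145 -0.04 0 -0.0015 0 0 0;145 -0.09 0 -0.0015 0 0 0;145 -0.13 0 -0.0015 0 0 0;145 -0.15 0 -0.0015 0 0 0;145 -0.15 0 -0.0015 0 0 0;145 -0.15 0 -0.0015 0 0 0"

```text
time_s: 34.83
eef_pos: [0.6217, 0.16, 0.1973]
orientation: [-1.305, 1.149, 1.306]
wrist_force: [0.5, 0.4, -0.1]
gripper_width: 0.431
```

Run:
```python
from h import *
import pickle
look("w8.png",[(0,80),(0,50)],(220,110,440,260))
s=monitor.sense();print(s['time_s'],s['eef_pos'],s['wrist_force'])
cv2.imwrite("pics/side9.png",vision.camera("side")[:,:,::-1])
for n in("top","side"):
    vision.camera(n)
    for t in("spare_lens","petri_dish","ball_pen","lens_cap"):
        print(n,t,[(round(d['p'],2),np.round(d['location'],3).tolist()) for d in finder.search_frame(n,t)])
```

```text
34.875 [0.62161571 0.15992118 0.19702814] [-0.55631422 -0.57398003 -0.55224983]
top spare_lens [(0.66, [0.647, 0.282, 0.021]), (0.61, [0.458, 0.246, 0.021]), (0.4, [0.587, 0.233, 0.026])]
top petri_dish []
top ball_pen [(0.55, [0.366, 0.272, 0.01])]
top lens_cap []
side spare_lens [(0.89, [0.266, 0.332, 0.019]), (0.77, [0.457, 0.245, 0.022]), (0.72, [0.648, 0.296, 0.021]), (0.49, [0.4, -0.161, 0.021]), (0.19, [0.604, 0.124, 0.004])]
side petri_dish [(0.68, [0.761, 0.23, 0.017])]
side ball_pen [(0.79, [0.361, 0.278, 0.008])]
side lens_cap [(0.81, [0.726, 0.3, 0.012]), (0.4, [0.621, 0.164, 0.031]), (0.32, [0.609, 0.186, 0.029])]
```

View pics/w8.png

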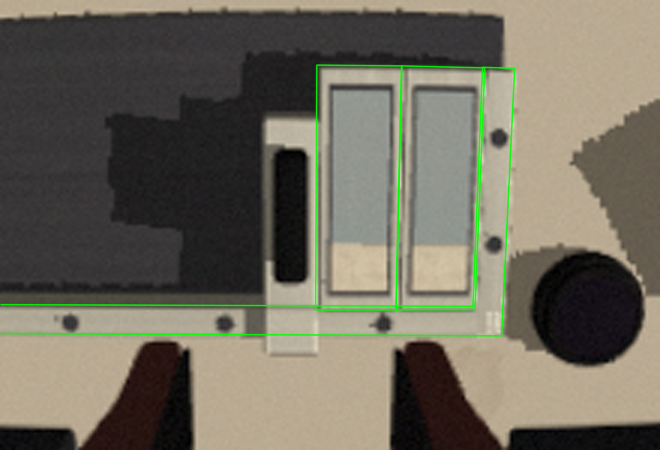

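View pics/side9.png

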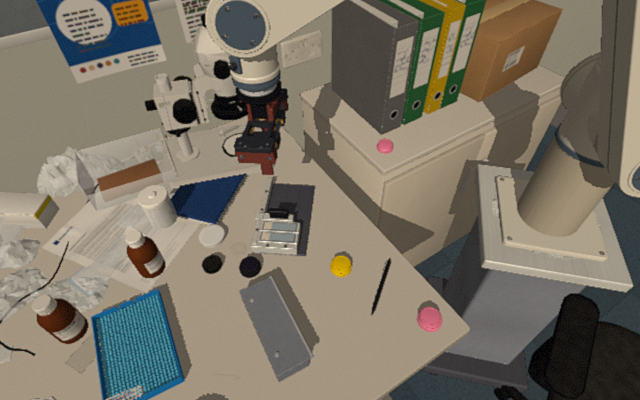

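The row at (275,237) is snug with the stop against it. The lens is on the bench at (250,266). The dish, cap and pen have not moved, and no block is left at the hood.

```bash
python3 -c "
from h import *
print(ticket.job_done())"
```

```text
the job is handed in; nothing more can be done
None
```

The job is handed in at about 35 s on the robot's clock; it gives no verdict, so the result below rests on my own checks.

**What I did**
- I set the black lens flat on the bench between the hood and the board.
- Only two blocks were present. I slid each one out from under the lip, re-gripped it at its middle and set it on the board glass up.
- I pushed the row to the side fence with the end stop, pressed both ends against the back fence with the fingers (13 N), then nudged the stop once more.

**Last checks**
- **Row:** in the wrist view both blocks match the home outline to about 1 mm, glass up and square.
- **End stop:** it came to rest at the same place both times, at 9–10 N. I estimate a clear length of about 0.060 m, though the direct reading was 0.0585 (board pose good to about 2 mm). That is inside the allowed 0.058–0.064, but only just by the direct reading.
- **Lens:** flat on the bench.
- **Dish, pen and cap:** in the side view all are within about 1 cm of where they started. The finder did not report the dish and cap in the last top picture, where the arm may have hidden them.
- **Unexpected move:** just after I set block B down it was about 3 cm from where I put it. I took this to be the announced knock; it still lay flat and parallel, so I used it as it was.

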